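# Load leaning brass fittings into a divided crate and push it home in its bay

## Robot

A 6-joint arm with a two-finger parallel gripper is mounted at the origin on the work surface. World frame = base frame: x ahead of the robot, y to its left, z up, the work surface at z = 0. Lengths are in m, angles in rad, forces in N, time in s.
With the tool pointing down it reaches from about 0.35 to 0.775 m from the base axis. Payload 5.5 kg.
Tool frame: the origin (TCP) lies between the finger pads; the fingertips stand 8 mm ahead of it and the grasp point (between the pads) lies 11 mm behind it; z points along the fingers, y is the line along which they close (so a half turn about z gives the same grasp; the last joint's range is limited). The gripper opens to 85 mm and grips with 20 to 120 N. Pads are 22 mm wide; open, the fingers measure 114 mm over their backs; the gripper's body (76 mm by 85 mm) begins 54 mm behind the grasp point. The pads swing forward as they close: fully open they stand 13 mm farther back than shut.
Start: joints at [-0.14, 0.313, 0.046, 1.304, 0, 1.431], TCP at [0.575, -0, 0.21] pointing down, gripper open.
Joint ranges: [-2.76, 2.76], [-0.86, 1.69], [-1.03, 1.26], [-2.2, 2.34], [-1.47, 1.5], [-3.14, 3.14]. Speed limits (rad/s): [2.57, 2.57, 3.14, 3.14, 3.14, 3.14].

## Interface

Orientations are given as a unit quaternion [w, x, y, z].
In Python, from workcell import env gives the robot as it stands.
- The arm moves only by the tool move_arm, never from a script. Its argument "moves" is one flat list of numbers, 5 for each row, row after row: the shift along the world's x, y, z in m, then the turn about the world's z in rad, then the finger opening in m, from 0 to 0.0854. A call has 1 to 12 rows; each row is the pose to reach, as a shift and turn from the pose commanded when the call began; what a row does not reach only later rows make up. A row lasts 1/12 s, in which the tool goes at most 41.7 mm and 7.16 degrees, less where a joint would pass 70% of its speed; a pose out of reach is approached as far as the arm can. A call with a gripper value outside its range is refused whole. The fingers move at their own pace and stop on an object; "newtons" is the grip in N (left out, the last holds). Time passes only in rows, so rows that repeat a pose let the fingers close. It gives the time, the measured TCP pose, the force, the opening and the grip force at its end, in the units of the state.
- env.get_state(): the state, without advancing time (a new reading comes with each control period).
- env.read_camera(name): name is "scene" or "side" or "wrist"; returns a dict with "pixels" (420x560x3 uint8, red, green, blue), "camera_matrix" (3x3 intrinsics, pixels), "rvec" (rotation vector, rad) and "tvec" (3), from world to camera coordinates, as OpenCV has them. Camera axes: x right, y down, z forward; pixel columns grow to the right and rows downward; lengths in m; the calibration is good to about 2 mm. The wrist camera is an equidistant fisheye: a pixel r from the principal point sees the ray r / f radians off the axis. A picture is of the moment at which its call begins. There is no depth.
- env.hand_in(): hands the job in; it is judged then, once.
The state is a dict: "clock": time; "joint_pos": joint angles; "qvel": joint speeds; "tau": joint torques, N m; "tcp_pos": TCP position; "orientation": TCP orientation; "wrist_force": force on the tool from outside, world axes, zero at the start; "ft_torque": the same for the moment, N m; "finger_gap": finger opening in m; "grip_force": force on a finger pad.
Only numpy, scipy, OpenCV 4.12 (cv2) and the standard library are available. Lean on these libraries where they do the work, as an engineer would, in place of code of your own. Each camera call takes 0.05 s, during which the arm holds its last target. There are 200 camera calls.

## Task

Take the two brass fittings out of their leaning blue cradles and stand each one upright in its own empty cell of the black divided crate: the stout one in the wide empty cell in the middle, the slim one in the narrow end cell. Then, without ramming it, push the loaded crate between the guide rails of the bay until it is home against the stop and has pressed in the sprung plate there. Leave the other things on the table where they are.

Things in the scene. Friction and masses are not known exactly. Their poses are not given: they have to be found in the camera images.
- stout: stout brass fitting, to be loaded, 140 g: round body 50 mm across and 62 mm high, above it a round neck 34 mm across up to 100 mm; origin at the centre of its foot, z along its axis to the top. Starts leaning 35 degrees in cradle_stout
- slim: slim brass fitting, to be loaded, 100 g: round body 38 mm across and 70 mm high, above it a round neck 26 mm across up to 112 mm; origin at the centre of its foot, z along its axis to the top. Starts leaning 35 degrees in cradle_slim
- loaded: a second stout fitting, same shape as stout, already standing upright in the end cell of the crate; stays there
- cradle_stout: blue cradle fixed to the table, holding the stout fitting leaning 35 degrees from vertical; origin on the table 36 mm under the fitting's foot centre; the fitting's top leans to the cradle's -x. It backs (-x side) and cheeks (y sides, 40 mm high) only the thick lower part; the neck stands out free, and the +x side is open: the fitting lifts straight up
- cradle_slim: blue cradle fixed to the table, holding the slim fitting leaning 35 degrees from vertical; origin on the table 36 mm under the fitting's foot centre; the fitting's top leans to the cradle's -x. It backs (-x side) and cheeks (y sides, 40 mm high) only the thick lower part; the neck stands out free, and the +x side is open: the fitting lifts straight up
- crate: loose black plastic crate, open on top, 280 g empty: 68 mm (x) by 178 mm (y), 55 mm high, walls and floor 4 mm; three cells in a row along y, each 60 mm in x; origin at the centre of its underside; x points towards the bay, the wall at -x is the one to push
- cell_wide (a point): floor centre of the empty middle cell, 60 by 58 mm, floor 4 mm above the crate's underside
- cell_narrow (a point): floor centre of the empty narrow end cell (crate -y end), 60 mm (x) by 46 mm (y)
- cell_full (a point): floor centre of the end cell (crate +y end), 60 by 58 mm, that already holds a fitting
- bay: bay fixed to the table: two grey steel guide rails 30 mm high, 185 mm apart inside (crate 178 mm), along the bay's x from -20 to +100 mm, mouths flared outwards about 15 mm from -20 to -58 mm; origin on the table midway between the rails; the crate goes in along +x up to a dark steel stop block between the rails, 130 mm wide, 46 high, clamped with its face anywhere from x = +14 to +44 mm
- plate (a joint): travel (m) of the sprung aluminium plate in the face of the stop block, 70 mm wide, 9 to 43 mm above the table: 0 = 6 mm proud of the block, 0.006 = pushed in flush by the crate (spring 1 to 2.5 N, comes back out if the crate is not against it). The block itself does not yield
- tape: cardboard tape roll lying flat, 100 mm across, 24 high; bystander, origin at its underside or middle
- spanner: steel spanner lying flat, 170 mm long; bystander, origin at its underside or middle
- elbow: brass elbow fitting, about 55 mm high; bystander, origin at its underside or middle
- mug: white mug, 80 mm across, 95 high; bystander, origin at its underside or middle
- torch: black torch lying down, 28 mm thick, 130 long; bystander, origin at its underside or middle
- oil: white plastic bottle, 60 mm across, 150 high; bystander, origin at its underside or middle

How it is judged:
On the way, in this order (a step that is already met when the one before it is completed fails the run):
1. both fittings stand upright on the floors of their own cells, let go, while the crate is still in front of the rails (its origin at least 70 mm before the bay origin) (horizontal distance between stout and cell_wide below 0.012 m and z of stout in the frame of cell_wide between -0.006 and 0.006 m and angle between each of stout, slim, loaded's own z axis and vertical below 0.1 rad and horizontal distance between slim and cell_narrow below 0.015 m and z of slim in the frame of cell_narrow between -0.006 and 0.006 m and horizontal distance between loaded and cell_full below 0.012 m and z of loaded in the frame of cell_full between -0.006 and 0.006 m and contact force between the fingers and stout below 0.3 N and contact force between the fingers and slim below 0.3 N and x of crate in the frame of bay below -0.07 m), for 0.2 s.
2. the loaded crate has been pushed home: the sprung plate is pressed in by at least 4 mm of its 6 mm, all three fittings still upright in their cells (horizontal distance between stout and cell_wide below 0.012 m and z of stout in the frame of cell_wide between -0.006 and 0.006 m and angle between each of stout, slim, loaded's own z axis and vertical below 0.1 rad and horizontal distance between slim and cell_narrow below 0.015 m and z of slim in the frame of cell_narrow between -0.006 and 0.006 m and horizontal distance between loaded and cell_full below 0.012 m and z of loaded in the frame of cell_full between -0.006 and 0.006 m and value of joint plate above 0.004 m), for 0.2 s.
At the end, for the whole second after the job is handed in: Stout fitting in the wide middle cell, slim one in the narrow cell, third still in its end cell: each on the cell floor, upright within 0.1 rad, let go. Crate flat, within 6 mm and 0.08 rad of the middle line between the rails, pressing the plate in by 4 mm or more of its 6 mm. All at rest (all of step 2 and linear speed of each of stout, slim, loaded, crate below 0.02 m/s and y of crate in the frame of bay between -0.006 and 0.006 m and angle between the x axis of crate and the x axis of bay, either way round below 0.08 rad and height (world z) of crate below 0.005 m); the robot touches nothing.
It fails at once if the crate is rammed: more than 40 N between the crate and the bay, its stop or plate (contact force between crate and bay above 40 N).
It fails at once if a bystander (tape, spanner, elbow, mug, torch, bottle) is moved by more than 30 mm (distance of any of tape, spanner, elbow, mug, torch, oil from where it was at the start of the episode above 0.03 m).
It also fails if it takes over 67 s, if anything falls off the work surface, if the arm or the gripper's body presses on something with over 40 N, if the wrist force passes 120 N, or if a joint passes its speed limit or range.

## Working session

There is one attempt and no reset: what is moved stays moved. The work goes in short steps, Python scripts to look and compute and a tool call to move; the robot and the scene stay as the last step left them, time stands still between calls to the robot, and variables do not carry over. Pictures are saved under pics/ and viewed, at most 10 in all, crops included, and the job is handed in when it is done.

Besides the shell and the picture viewer there is one more tool, called after "Call:" as a command line: name --argument value ..., lists and objects as JSON in quotes. move_arm: Moves the arm, as the interface text tells. Its arguments: {"type":"object","properties":{"moves":{"type":"array"},"newtons":{"type":"number"}},"required":["moves"]}

```bash
ls; mkdir -p pics; python3 - <<'E'
from workcell import env
import cv2,pickle
d={}
for n in ["scene","side","wrist"]:
    r=env.read_camera(n); d[n]=r
    cv2.imwrite(f"pics/{n}0.png",r["pixels"][:,:,::-1])
    print(n,r["camera_matrix"].tolist(),r["rvec"],r["tvec"])
pickle.dump(d,open("c0.pkl","wb"))
print(env.get_state())
E
```

```text
pics
scene [[454.8452233062452, 0.0, 276.1459364855842], [0.0, 454.8452233062452, 208.3132015567132], [0.0, 0.0, 1.0]] [ 1.12900399  2.35349391 -0.98966982] [ 0.35899981 -0.26785927  1.41021369]
side [[438.3691904899802, 0.0, 277.33520547171383], [0.0, 438.3691904899802, 208.89874502816502], [0.0, 0.0, 1.0]] [ 2.11619423 -0.41286875  0.24657518] [-0.52002152  0.16535417  1.0967793 ]
wrist [[325.19226210127806, 0.0, 287.80659982573314], [0.0, 325.19226210127806, 209.6329044262596], [0.0, 0.0, 1.0]] [-2.85791182e+00  9.27312315e-04  1.36609799e-03] [-0.57346755 -0.03619213  0.37950539]
{'clock': 0.15, 'joint_pos': array([-1.39643120e-01,  3.13840701e-01,  4.52688486e-02,  1.30360839e+00,
       -3.98792174e-06,  1.43119307e+00]), 'qvel': array([-0.00013029, -0.00410487,  0.00186487, -0.00032107,  0.0011604 ,
        0.00067857]), 'tau': array([ 1.76330479e-03, -4.81067133e+01,  2.98815805e+01,  1.39078675e-02,
       -1.10673584e-04, -5.56924022e-05]), 'tcp_pos': array([5.74599068e-01, 2.06380369e-05, 2.09618277e-01]), 'orientation': array([-5.51418818e-04,  7.07120705e-01,  7.07092519e-01, -4.18023324e-04]), 'wrist_force': array([-0.14384969, -0.70639631, -0.60677609]), 'ft_torque': array([-0.02317184, -0.02940835,  0.0189904 ]), 'grip_force': 0.0, 'finger_gap': 0.08566569646344498}
```

View pics/scene0.png

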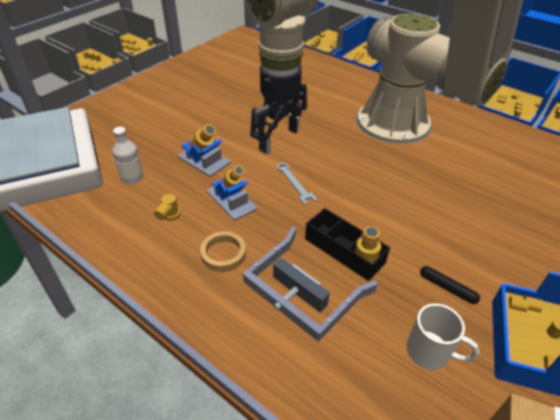

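View pics/side0.png

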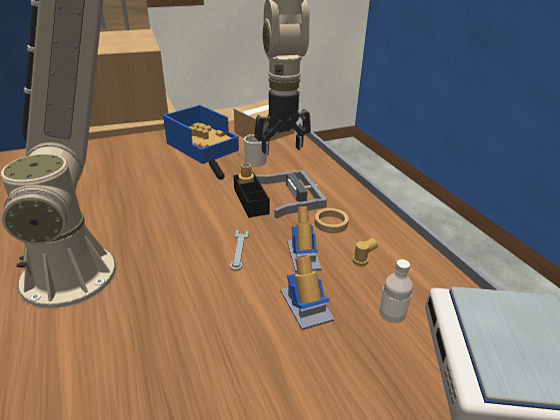

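View pics/wrist0.png

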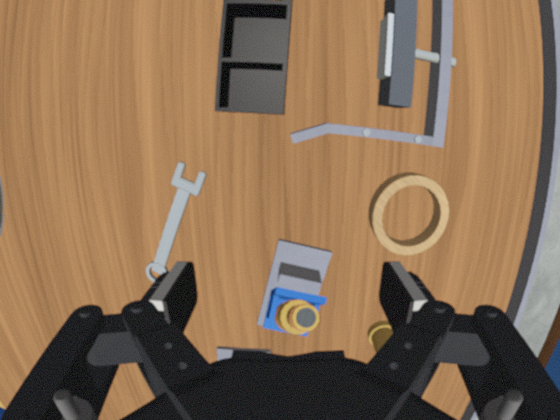

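Seen so far:
- **Scene:** the crate is around (347,243), and the bay is at (310,285) with its mouth towards the robot. The two cradles are at (205,150) and (232,190).
- **Wrist:** the image's up direction is +y. The slim or stout fitting's top is at (300,318), leaning towards -y. The crate is at the top (255,55).

I'll raise the hand and shift it to +y for a full view.

Call:
move_arm --moves '[0,0,0.04,0,0.085,0,0,0.08,0,0.085,0,0,0.12,0,0.085,0,0,0.16,0,0.085,0,0,0.16,0,0.085,0,0,0.16,0,0.085]'

```text
clock: 0.65
tcp_pos: [0.5764, -0.0002, 0.3732]
orientation: [0.002, 0.707, 0.707, 0.002]
wrist_force: [0.3, -0.4, -0.2]
finger_gap: 0.0852
grip_force: 0.0
```

```bash
cat > h.py <<'E'
import numpy as np,cv2,pickle
def cam(r):
    R=cv2.Rodrigues(np.array(r["rvec"],float))[0];t=np.array(r["tvec"],float).ravel()
    return R,t,-R.T@t
def proj(r,P,fish):
    R,t,_=cam(r);K=r["camera_matrix"];p=np.atleast_2d(P)@R.T+t
    if fish:
        rr=np.hypot(p[:,0],p[:,1])+1e-12;th=np.arctan2(rr,p[:,2])
        xy=p[:,:2]/rr[:,None]*th[:,None]
    else: xy=p[:,:2]/p[:,2:]
    return xy*[K[0,0],K[1,1]]+[K[0,2],K[1,2]]
def ray(r,u,v,fish):
    R,t,C=cam(r);K=r["camera_matrix"];x=(u-K[0,2])/K[0,0];y=(v-K[1,2])/K[1,1]
    if fish:
        th=np.hypot(x,y)+1e-12;d=np.array([x/th*np.sin(th),y/th*np.sin(th),np.cos(th)])
    else: d=np.array([x,y,1.])
    d=R.T@d;return C,d/np.linalg.norm(d)
def atz(r,u,v,fish,z):
    C,d=ray(r,u,v,fish);return C+d*(z-C[2])/d[2]
def tri(obs):
    A=np.zeros((3,3));b=np.zeros(3);L=[]
    for r,u,v,f in obs:
        C,d=ray(r,u,v,f);M=np.eye(3)-np.outer(d,d);A+=M;b+=M@C;L.append((C,M))
    X=np.linalg.solve(A,b);return X,[float(np.linalg.norm(M@(X-C))) for C,M in L]
E
python3 - <<'E'
from workcell import env
import cv2,pickle
r=env.read_camera("wrist");pickle.dump(r,open("w1.pkl","wb"))
cv2.imwrite("pics/w1.png",cv2.resize(r["pixels"][:,:,::-1],(800,600),interpolation=cv2.INTER_CUBIC))
from h import *
print(cam(r)[2],env.get_state()["tcp_pos"])
E
```

```text
[0.57445882 0.07095702 0.53764412] [ 5.75616577e-01 -7.73166282e-05  3.70852171e-01]
```

View pics/w1.png

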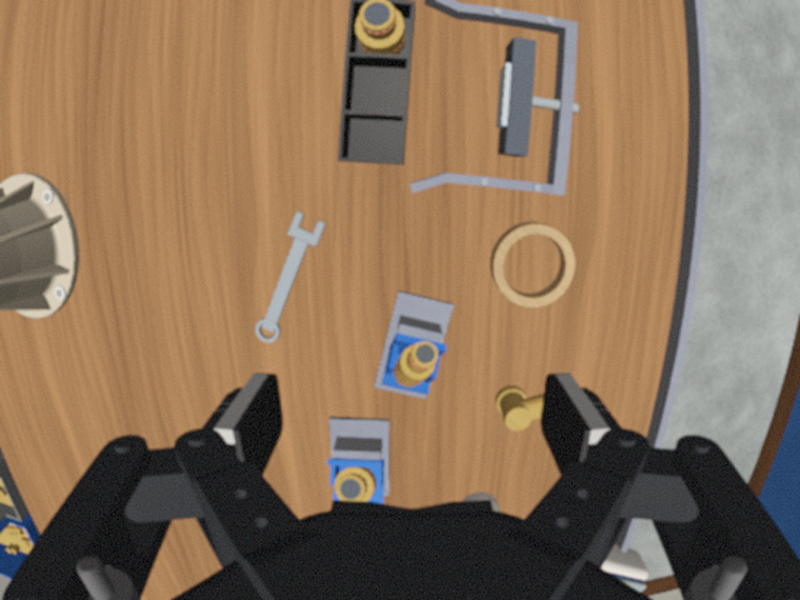

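The enlarged w1 view shows everything:
- **Crate:** corners at about (350,2)–(415,2) at the top and (340,160)–(404,163) at the bottom.
- **Cell layout:** the narrow cell is at the bottom (-y).
- **Bay:** rails at (455,10)–(575,25) and (415,187)–(565,190), with the plate face at about x=503.
- **Cradles:** at (415,345) and (358,460).

Next I'll measure.

```bash
python3 - <<'E'
from h import *
d=pickle.load(open("c0.pkl","rb"));w0=d["wrist"];w1=pickle.load(open("w1.pkl","rb"));sc=d["scene"];sd=d["side"]
s=lambda U,V:((U+.5)/1.42857-.5,(V+.5)/1.42857-.5)
o=lambda U,V:(w1,*s(U,V),True)
np.set_printoptions(precision=4,suppress=True)
print("topA",tri([(w0,304,318,True),o(425,352)]),tri([o(425,352),(sc,239,172,False),(sd,303,207,False)]))
print("topB",tri([o(352,487),(sc,209,129,False),(sd,303,257,False)]))
P=lambda U,V,z:atz(w1,*s(U,V),True,z)[:2]
print("plateA",[P(*q,0.003) for q in [(399,293),(452,302),(427,397),(376,388)]])
print("plateB",[P(*q,0.003) for q in [(330,419),(389,421),(387,495)]])
print("crate rim",[P(*q,0.055) for q in [(340,160),(404,163),(415,3),(350,3)]])
print("bay rail",[P(*q,0.03) for q in [(412,186),(447,178),(447,187),(558,192),(576,22),(463,10),(463,18),(430,0)]])
print("block",[P(*q,0.046) for q in [(509,40),(536,40),(526,156),(499,154)]],"plate",[P(*q,0.04) for q in [(506,63),(501,127)]])
print("loadedtop",tri([o(376,13),(sc,371,234,False),(sd,245,164,False)]))
# crate corner heights
print(tri([o(340,160),(w0,217,111,True)]),tri([o(404,163),(w0,284,114,True)]))
E
```

```text
topA (array([ 0.5888, -0.0977,  0.1362]), [0.0010255075486008541, 0.001025507548600901]) (array([ 0.5907, -0.1007,  0.1254]), [0.0013916761284944682, 0.001857195967345647, 0.0011560519887770238])
topB (array([ 0.5077, -0.277 ,  0.1181]), [0.002013100147397546, 0.0025318807157310255, 0.0012855666202146773])
plateA [array([ 0.5632, -0.0772]), array([ 0.6269, -0.0886]), array([ 0.5982, -0.2173]), array([ 0.5323, -0.204 ])]
plateB [array([ 0.4687, -0.2521]), array([ 0.5481, -0.2538]), array([ 0.542 , -0.3842])]
crate rim [array([0.5042, 0.0798]), array([0.5702, 0.0756]), array([0.5816, 0.2493]), array([0.5141, 0.2511])]
bay rail [array([0.5786, 0.0506]), array([0.6165, 0.0596]), array([0.6166, 0.0497]), array([0.7426, 0.0479]), array([0.7644, 0.2493]), array([0.6343, 0.2513]), array([0.6342, 0.2415]), array([0.5983, 0.2625])]
block [array([0.6814, 0.2136]), array([0.7113, 0.2163]), array([0.6998, 0.0861]), array([0.6703, 0.0869])] plate [array([0.679 , 0.1884]), array([0.6733, 0.1166])]
loadedtop (array([0.5449, 0.223 , 0.1022]), [0.0012877988822261992, 0.002334730949387861, 0.0027660572015028666])
(array([0.5043, 0.0793, 0.0556]), [0.00047835058147898307, 0.0004783505814789752]) (array([0.5701, 0.0749, 0.0556]), [0.0006157611713170413, 0.0006157611713169829])
```

Slim is in the cradle at (0.59,-0.10) and stout is at (0.51,-0.28). Both lean roughly towards +y. I'll start with stout, hovering over its neck.

Call:
move_arm --moves '[-0.067,-0.284,-0.17,-0.035,0.085,-0.067,-0.284,-0.17,-0.035,0.085,-0.067,-0.284,-0.17,-0.035,0.085,-0.067,-0.284,-0.17,-0.035,0.085,-0.067,-0.284,-0.17,-0.035,0.085,-0.067,-0.284,-0.17,-0.035,0.085,-0.067,-0.284,-0.17,-0.035,0.085,-0.067,-0.284,-0.17,-0.035,0.085,-0.067,-0.284,-0.17,-0.035,0.085,-0.067,-0.284,-0.17,-0.035,0.085,-0.067,-0.284,-0.17,-0.035,0.085,-0.067,-0.284,-0.17,-0.035,0.085]'

```text
clock: 1.7
tcp_pos: [0.5081, -0.2828, 0.2003]
orientation: [-0.0, 0.719, 0.695, 0.0]
wrist_force: [-0.3, 0.1, -0.7]
finger_gap: 0.0849
grip_force: 0.0
```

```bash
python3 - <<'E'
from workcell import env
from h import *
r=env.read_camera("wrist");pickle.dump(r,open("w2.pkl","wb"))
# overlay predicted stout circles
im=r["pixels"][:,:,::-1].copy()
top=np.array([.508,-.277,.118]);v=np.array([.035,1,0]);v/=np.linalg.norm(v)
ax=np.array([*(.574*v[:2]),.819]);e1=np.cross(ax,[0,0,1]);e1/=np.linalg.norm(e1);e2=np.cross(ax,e1)
a=np.linspace(0,6.28,80)[:,None]
for s,R in((0,.017),(-.038,.017),(-.038,.025)):
    for q in proj(r,top+s*ax+R*(np.cos(a)*e1+np.sin(a)*e2),True): cv2.circle(im,tuple(int(i) for i in q.round()),0,(0,0,255),-1)
cv2.imwrite("pics/w2.png",cv2.resize(im,(800,600),interpolation=cv2.INTER_CUBIC))
print(env.get_state()["tcp_pos"],cam(r)[2])
E
```

```text
[ 0.50854418 -0.28277918  0.20083969] [ 0.50963416 -0.21198486  0.36482931]
```

View pics/w2.png

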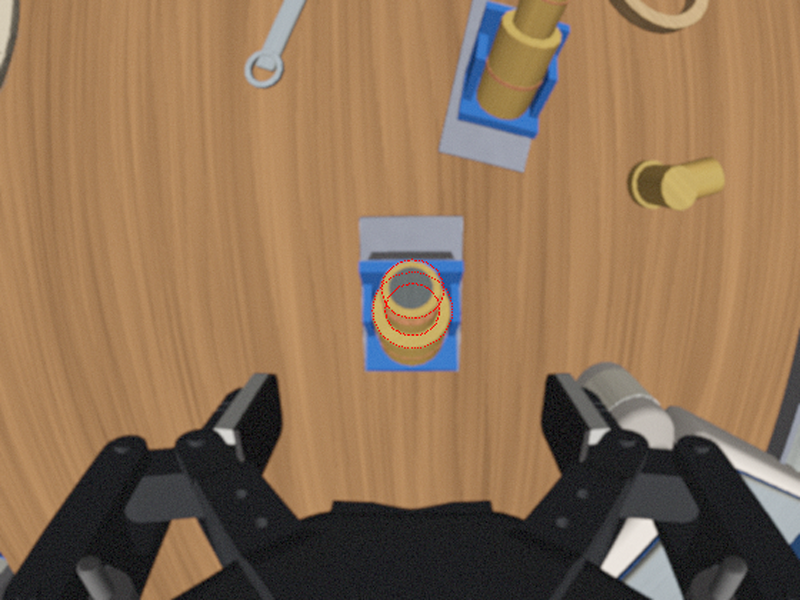

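The overlay matches: the stout neck and top are at about (412,288), centred between the fingers. I'll go down, grip lightly across the lean, and lift.

Call:
move_arm --moves '[0,0,-0.04,0,0.085,0,0,-0.08,0,0.085,0,0,-0.103,0,0.085,0,0,-0.103,0,0.085,0,0,-0.103,0,0.03,0,0,-0.103,0,0.03,0,0,-0.103,0,0.03,0,0,-0.103,0,0.03,0,0,-0.103,0,0.03,0,0,-0.103,0,0.03,0,0,-0.103,0,0.03,0,0,-0.103,0,0.03]' --newtons 20

```text
clock: 2.75
tcp_pos: [0.5085, -0.2846, 0.0988]
orientation: [0.001, 0.719, 0.695, 0.0]
wrist_force: [-2.1, -0.2, 6.6]
finger_gap: 0.03
grip_force: 2.9
```

Call:
move_arm --moves '[0,0,0.02,0,0.03,0,0,0.05,0,0.03,0,0,0.08,0,0.03,0,0,0.11,0,0.03,0,0,0.14,0,0.03,0,0,0.14,0,0.03,0,0,0.14,0,0.03]'

```text
clock: 3.33
tcp_pos: [0.5092, -0.285, 0.2397]
orientation: [0.003, 0.719, 0.695, 0.0]
wrist_force: [-0.8, -0.3, -0.4]
finger_gap: 0.0303
grip_force: 0.0
```

```bash
python3 - <<'E'
from workcell import env
from h import *
a=env.read_camera("scene");b=env.read_camera("side")
pickle.dump((a,b),open("s3.pkl","wb"))
t=env.get_state()["tcp_pos"]
print(t,env.get_state()["finger_gap"],env.get_state()["grip_force"])
o=[]
for r in(a,b):
    u,v=proj(r,t,False)[0].astype(int);c=r["pixels"][max(0,v-75):v+75,max(0,u-60):u+60,::-1]
    print(u,v);o.append(cv2.resize(c,(400,500),interpolation=cv2.INTER_CUBIC))
cv2.imwrite("pics/s3.png",np.hstack(o))
E
```

```text
[ 0.50777336 -0.28388094  0.23659161] 0.02978973226992598 0.0
201 87
306 214
```

View pics/s3.png

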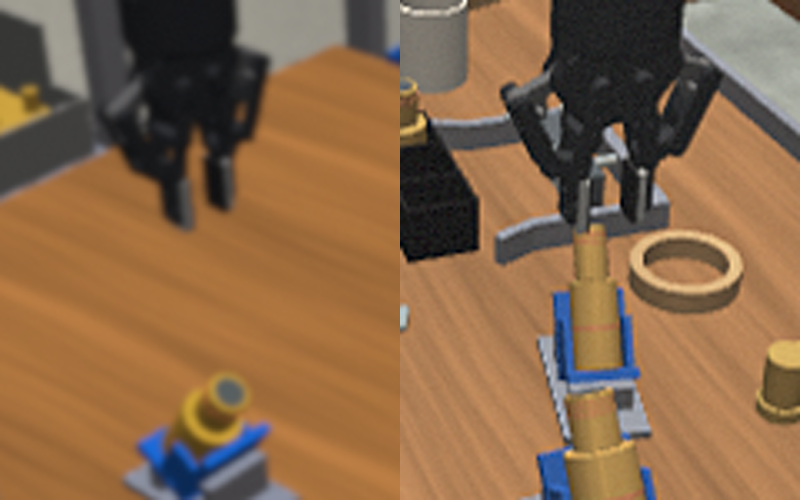

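The lift came up empty: the fitting is still in its cradle in both crops. The fingers stopped at the commanded 30 mm without squeezing. I'll go deeper and command full closure.

Call:
move_arm --moves '[0,-0.003,-0.04,0,0.085,0,-0.003,-0.06,0,0.085,0,-0.003,-0.08,0,0.085,0,-0.003,-0.12,0,0.085,0,-0.003,-0.146,0,0.085,0,-0.003,-0.146,0,0.085,0,-0.003,-0.146,0,0,0,-0.003,-0.146,0,0,0,-0.003,-0.146,0,0,0,-0.003,-0.146,0,0,0,-0.003,-0.146,0,0,0,-0.003,-0.146,0,0]' --newtons 20

```text
clock: 4.43
tcp_pos: [0.5091, -0.2877, 0.0933]
orientation: [0.002, 0.719, 0.695, 0.0]
wrist_force: [-0.2, -0.1, 6.8]
finger_gap: 0.0311
grip_force: 19.6
```

Call:
move_arm --moves '[0,0,0,0,0,0,0,0,0,0,0,0,0.01,0,0,0,0,0.02,0,0,0,0,0.02,0,0]'

```text
clock: 4.85
tcp_pos: [0.5092, -0.2878, 0.114]
orientation: [0.002, 0.719, 0.695, 0.0]
wrist_force: [0.7, -0.3, -0.4]
finger_gap: 0.0314
grip_force: 19.6
```

Call:
move_arm --moves '[0,0,0.03,0,0,0,0,0.06,0,0,0,0,0.09,0,0,0,0,0.12,0,0,0,0,0.12,0,0,0,0,0.12,0,0]'

```text
clock: 5.35
tcp_pos: [0.5092, -0.2879, 0.2337]
orientation: [0.002, 0.719, 0.695, 0.0]
wrist_force: [1.3, -0.2, -1.4]
finger_gap: 0.0311
grip_force: 19.5
```

```bash
cat > look.py <<'E'
import sys
from workcell import env
from h import *
n=sys.argv[1];o=[]
s=env.get_state();t=s["tcp_pos"]
a=env.read_camera("scene");b=env.read_camera("side");w=env.read_camera("wrist")
pickle.dump((a,b,w),open(n+".pkl","wb"))
print(t.round(4),s["finger_gap"],s["grip_force"],s["wrist_force"].round(1))
for r,h in((a,70),(b,70)):
    u,v=proj(r,t,False)[0].astype(int);u0=max(0,u-56);v0=max(0,v-40)
    print("crop org",u0,v0,"scale 3.571")
    o.append(cv2.resize(r["pixels"][v0:v0+168,u0:u0+112,::-1],(400,600),interpolation=cv2.INTER_CUBIC))
cv2.imwrite(f"pics/{n}.png",np.hstack(o));cv2.imwrite(f"pics/{n}w.png",w["pixels"][:,:,::-1])
E
python3 look.py s4
```

```text
[ 0.5092 -0.2879  0.2337] 0.031096801261028904 19.533512773923576 [ 1.3 -0.2 -1.4]
crop org 144 47 scale 3.571
crop org 252 176 scale 3.571
```

View pics/s4.png

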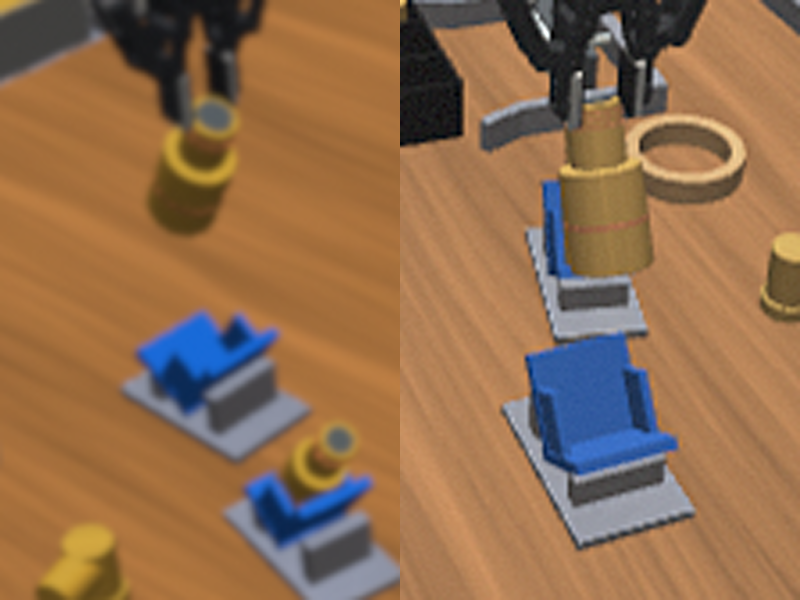

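Stout is held near the top of its neck and is still leaning, with the foot towards -y. Its cradle is empty. Next I'll check the joints and measure the tilt by silhouette fit.

```bash
cat > fit.py <<'E'
from h import *
from scipy.optimize import minimize
DIM={"stout":(.025,.062,.017,.100),"slim":(.019,.070,.013,.112)}
def gold(r):
    h=cv2.cvtColor(r["pixels"],cv2.COLOR_RGB2HSV)
    return ((h[...,0]>14)&(h[...,0]<32)&(h[...,1]>110)&(h[...,2]>50)).astype(np.uint8)
def sil(r,kind,foot,ax,fish):
    R1,H1,R2,H2=DIM[kind];e=np.cross(ax,[.3,.8,.1]);e/=np.linalg.norm(e);f=np.cross(ax,e);a=np.linspace(0,2*np.pi,24,endpoint=False)[:,None]
    m=np.zeros(r["pixels"].shape[:2],np.uint8)
    for R,lo,hi in((R1,0,H1),(R2,H1,H2)):
        c=R*(np.cos(a)*e+np.sin(a)*f);p=np.vstack([foot+lo*ax+c,foot+hi*ax+c])
        q=proj(r,p,fish);cv2.fillConvexPoly(m,cv2.convexHull((q*16).round().astype(np.int32)),1,shift=4)
    return m
def axis(tx,ty):
    a=np.array([np.sin(tx),np.sin(ty),0]);a[2]=np.sqrt(1-a[0]**2-a[1]**2);return a
def fit(views,kind,x0,rad=45):
    """x0: foot xyz, tilt x, tilt y ; views: [(r,fish)]"""
    ms=[]
    for r,f in views:
        g=gold(r).astype(float);c=proj(r,np.array(x0[:3])+.05*axis(*x0[3:]),f)[0].astype(int)
        k=np.zeros_like(g);cv2.circle(k,tuple(int(i) for i in c),rad,1,-1);ms.append(cv2.GaussianBlur(g*k,(0,0),1.2))
    S=np.array([.01,.01,.01,.15,.15])
    def cost(p):
        x=np.array(x0)+p*S;J=0
        for (r,f),m in zip(views,ms):
            s=cv2.GaussianBlur(sil(r,kind,x[:3],axis(*x[3:]),f).astype(float),(0,0),1.2);J+=((s-m)**2).sum()/max(m.sum(),1)
        return J
    b=None
    for i in range(3):
        p=np.zeros(5) if b is None else b.x
        sx=np.vstack([p]+[p+np.eye(5)[j]*(1 if i%2==0 else -.7) for j in range(5)])
        b=minimize(cost,p,method="Nelder-Mead",options=dict(initial_simplex=sx,maxiter=220,xatol=.01,fatol=1e-4))
    return np.array(x0)+b.x*S,b.fun
E
python3 - <<'E'
from fit import *
from workcell import env
print(env.get_state()["joint_pos"].round(3))
a,b,w=pickle.load(open("s4.pkl","rb"))
np.set_printoptions(precision=4,suppress=True)
print(fit([(a,0),(b,0)],"stout",[.506,-.334,.178,0.02,.6]))
d=pickle.load(open("c0.pkl","rb"))
print(fit([(d["scene"],0),(d["side"],0)],"slim",[.577,-.163,.036,.1,.58],rad=25))
E
```

```text
[-0.652  0.327  0.112  1.359  0.     0.954]
(array([ 0.5036, -0.3256,  0.1691,  0.0938,  0.6797]), np.float64(0.5533116720868545))
(array([ 0.5649, -0.1699,  0.0463,  0.187 ,  0.6303]), np.float64(0.41322187317567455))
```

Call:
move_arm --moves '[0.003,0.04,0,0.12,0,0.006,0.08,0,0.24,0,0.009,0.12,0,0.36,0,0.012,0.15,0,0.48,0,0.015,0.18,0,0.6,0,0.018,0.21,0,0.72,0,0.02,0.24,0,0.84,0,0.022,0.27,0,0.96,0,0.024,0.3,0,1.08,0,0.026,0.32,0,1.2,0,0.028,0.34,0,1.32,0,0.029,0.36,0,1.44,0]'

```text
clock: 6.5
tcp_pos: [0.5361, 0.0743, 0.2295]
orientation: [-0.002, 0.08, 0.997, -0.0]
wrist_force: [-0.0, 0.7, -1.0]
finger_gap: 0.0307
grip_force: 19.4
```

Call:
move_arm --moves '[0,0.01,0,0.12,0,0,0.02,0,0.24,0,0,0.03,0,0.36,0,0.001,0.04,0,0.48,0,0.002,0.049,0,0.6,0,0.002,0.049,0,0.72,0,0.002,0.049,0,0.84,0,0.002,0.049,0,0.96,0,0.002,0.049,0,1.08,0,0.002,0.049,0,1.2,0,0.002,0.049,0,1.32,0,0.002,0.049,0,1.44,0]'

```text
clock: 7.5
tcp_pos: [0.538, 0.1219, 0.2294]
orientation: [-0.002, -0.597, 0.802, 0.001]
wrist_force: [1.1, 0.3, -2.0]
finger_gap: 0.0308
grip_force: 19.5
```

Call:
move_arm --moves '[0,0,0,0.12,0,0,0,0,0.24,0,0,0,0,0.24,0,0,0,0,0.24,0,0,0,0,0.24,0]'

```text
clock: 7.92
tcp_pos: [0.5386, 0.1219, 0.2304]
orientation: [-0.001, -0.686, 0.728, 0.001]
wrist_force: [-0.4, 0.2, -1.1]
finger_gap: 0.0308
grip_force: 19.5
```

```bash
python3 look.py s5; python3 - <<'E'
from h import *
a,b,w=pickle.load(open("s5.pkl","rb"))
# overlay crate/bay model on wrist
im=cv2.resize(w["pixels"][:,:,::-1],(800,600),interpolation=cv2.INTER_CUBIC)
def dots(pts,col):
    for i in range(len(pts)):
        p,q=np.array(pts[i]),np.array(pts[(i+1)%len(pts)])
        for k in np.linspace(0,1,60):
            u=(proj(w,p+(q-p)*k,True)[0]+.5)*1.42857-.5
            if 0<=u[0]<800 and 0<=u[1]<600: cv2.circle(im,(int(u[0]),int(u[1])),0,col,-1)
def frame(x,y,yaw):
    c,s=np.cos(yaw),np.sin(yaw)
    return lambda L:[(x+c*a-s*b_,y+s*a+c*b_,z) for a,b_,z in L]
F=frame(.5425,.164,-.057)
for y0,y1 in((-.085,-.039),(-.035,.023),(.027,.085)): dots(F([(-.03,y0,.055),(.03,y0,.055),(.03,y1,.055),(-.03,y1,.055)]),(0,0,255))
dots(F([(-.034,-.089,.055),(.034,-.089,.055),(.034,.089,.055),(-.034,.089,.055)]),(0,255,255))
B=frame(.645,.149,-.05)
for s in(1,-1): dots(B([(-.02,s*.0925,.03),(.1,s*.0925,.03),(.1,s*.0925,.03),(-.02,s*.0925,.03)]),(0,255,0))
cv2.imwrite("pics/s5o.png",im);print(cam(w)[2])
E
```

```text
[0.5386 0.1219 0.2304] 0.030799292761635615 19.49359940350405 [-0.4  0.2 -1.1]
crop org 282 122 scale 3.571
crop org 198 99 scale 3.571
[0.5338695  0.05094679 0.39533633]
```

View pics/s5o.png

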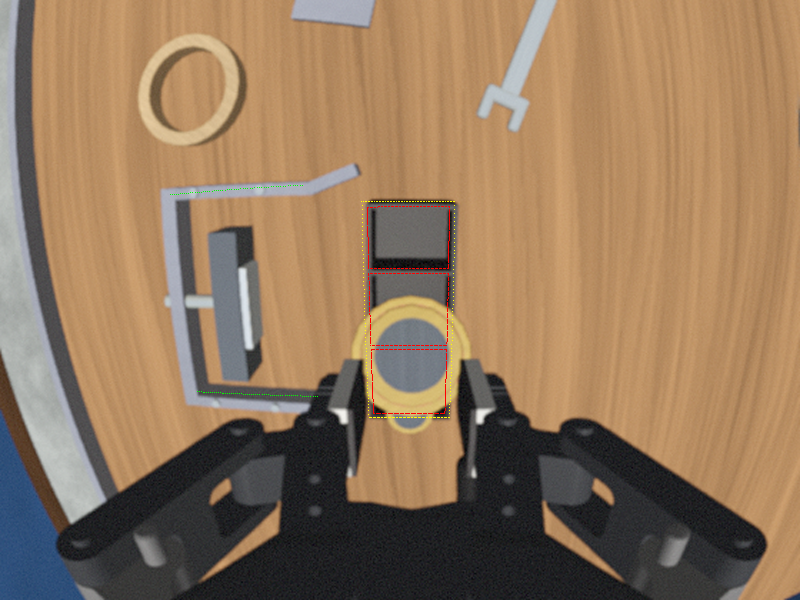

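The rotated wrist view has up as -y:
- **Crate:** the overlay fits to about 1–2 mm.
- **Stout:** its top is at (411,356), concentric with its body, so it points at the camera. The tilt is only about 24°, leaning -y.

I'll lower it into the middle cell.

Call:
move_arm --moves '[0.001,0.009,-0.03,0,0,0.001,0.009,-0.06,0,0,0.001,0.009,-0.08,0,0,0.001,0.009,-0.095,0,0,0.001,0.009,-0.11,0,0,0.001,0.009,-0.12,0,0,0.001,0.009,-0.125,0,0,0.001,0.009,-0.125,0,0]'

```text
clock: 8.73
tcp_pos: [0.5394, 0.131, 0.1054]
orientation: [-0.001, -0.687, 0.727, 0.001]
wrist_force: [-1.3, 0.2, -1.4]
finger_gap: 0.0308
grip_force: 19.5
```

Call:
move_arm --moves '[0,0.004,-0.004,0,0,0,0.008,-0.008,0,0,0,0.008,-0.008,0,0]'

```text
clock: 8.98
tcp_pos: [0.541, 0.14, 0.099]
orientation: [0.001, -0.687, 0.727, -0.0]
wrist_force: [0.7, 0.6, -1.0]
finger_gap: 0.0308
grip_force: 19.9
```

```bash
python3 look.py s6; python3 - <<'E'
from h import *
a,b,w=pickle.load(open("s6.pkl","rb"))
o=[]
def crop(r,P,f,w_=70,h_=50,pr=None):
    u,v=pr if pr else proj(r,P,f)[0].astype(int);u=max(w_,u);v=max(h_,v)
    return cv2.resize(r["pixels"][v-h_:v+h_,u-w_:u+w_,::-1],(400,300),interpolation=cv2.INTER_CUBIC)
P=np.array([.54,.15,.06])
im=np.vstack([np.hstack([crop(a,P,0),crop(b,P,0)]),np.hstack([crop(w,P,1,140,105),cv2.resize(w["pixels"][:,:,::-1],(400,300))])])
cv2.imwrite("pics/s6o.png",im)
E
```

```text
[0.541 0.14  0.099] 0.030818925136777347 19.897918126371223 [ 0.7  0.6 -1. ]
crop org 282 175 scale 3.571
crop org 197 137 scale 3.571
```

View pics/s6o.png

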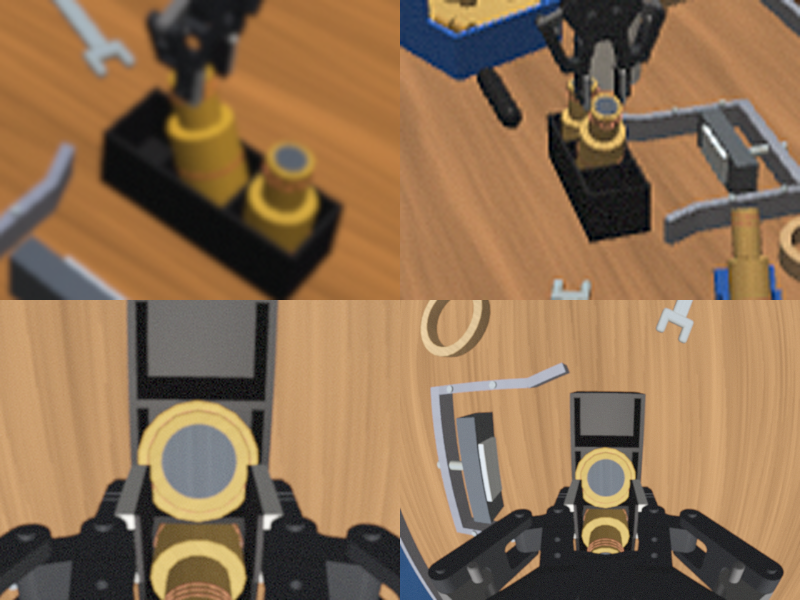

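The fitting is in the middle cell and tilted about 20° towards the narrow cell. The third fitting is upright. I'll keep working it down and towards upright, watching forces.

Call:
move_arm --moves '[0,0.003,-0.003,0,0,0,0.006,-0.006,0,0,0,0.008,-0.008,0,0,0,0.008,-0.008,0,0]'

```text
clock: 9.47
tcp_pos: [0.5423, 0.1476, 0.0929]
orientation: [0.002, -0.687, 0.727, -0.002]
wrist_force: [1.3, 0.9, 8.7]
finger_gap: 0.0305
grip_force: 21.9
```

Call:
move_arm --moves '[0,0.002,-0.003,0,0,0,0.004,-0.006,0,0,0,0.004,-0.006,0,0]'

```text
clock: 9.72
tcp_pos: [0.5428, 0.1522, 0.0872]
orientation: [0.003, -0.687, 0.727, -0.001]
wrist_force: [1.3, 4.4, 8.5]
finger_gap: 0.031
grip_force: 22.2
```

Call:
move_arm --moves '[0,0,0,0,0.034,0,0,0,0,0.037,0,0,0,0,0.04,0,0,0,0,0.042,0,0,0,0,0.045]'

```text
clock: 10.13
tcp_pos: [0.5396, 0.1507, 0.0838]
orientation: [-0.001, -0.687, 0.727, 0.0]
wrist_force: [0.1, -0.5, -0.0]
finger_gap: 0.0448
grip_force: 0.0
```

```bash
python3 look.py s7; python3 - <<'E'
from h import *
a,b,w=pickle.load(open("s7.pkl","rb"))
# predicted grey top disc for upright vs observed (grey bright, low saturation) in wrist
h=cv2.cvtColor(w["pixels"],cv2.COLOR_RGB2HSV)
P=np.array([.5422,.158,.104]);print("pred upright top",proj(w,P,True))
m=((h[...,1]<60)&(h[...,2]>80)&(h[...,2]<170)).astype(np.uint8)
n,l,s,c=cv2.connectedComponentsWithStats(cv2.morphologyEx(m,cv2.MORPH_OPEN,np.ones((5,5))))
for i in range(1,n):
    if 300<s[i,4]<6000: print(s[i],c[i].round(1),atz(w,*c[i],True,.104).round(4))
E
```

```text
[0.5396 0.1507 0.0838] 0.04477493755727954 0.0 [ 0.1 -0.5 -0. ]
crop org 286 181 scale 3.571
crop org 195 140 scale 3.571
pred upright top [[282.24594061 279.47889133]]
[181  81  49  27 310] [205.9  94.4] [0.5706 0.0663 0.104 ]
[ 103  183   29   92 1646] [117.1 226.9] [0.6264 0.1259 0.104 ]
[212 253  22  35 410] [222.7 270.9] [0.5719 0.1518 0.104 ]
[342 253  23  35 416] [353.  270.8] [0.5064 0.1556 0.104 ]
[ 255  269   47   41 1522] [278.1 288.9] [0.5446 0.1634 0.104 ]
[ 145  321   39   33 1060] [165.4 337.4] [0.6138 0.1958 0.104 ]
[ 392  321   40   32 1059] [410.1 337.3] [0.4699 0.204  0.104 ]
[  0 323  30  71 857] [ 13.2 360.5] [0.7823 0.2437 0.104 ]
[ 84 379  22  23 329] [ 94.8 389.8] [0.6919 0.2556 0.104 ]
[472 380  20  22 307] [480.9 389.9] [0.3989 0.2726 0.104 ]
```

Call:
move_arm --moves '[0,0,0,0,0.085,0,0,0,0,0.085,0,0,0,0,0.085,0,0,0.04,0,0.085,0,0,0.08,0,0.085,0,0,0.12,0,0.085,0,0,0.15,0,0.085,0,0,0.15,0,0.085,0,0,0.15,0,0.085]'

```text
clock: 11.03
tcp_pos: [0.5415, 0.1512, 0.2367]
orientation: [0.002, -0.687, 0.727, -0.001]
wrist_force: [-0.1, -0.7, -0.6]
finger_gap: 0.0849
grip_force: 0.0
```

```bash
cat > tops.py <<'E'
from h import *
def tops(w):
    """grey top discs & gold shoulder rings in wrist image"""
    h=cv2.cvtColor(w["pixels"],cv2.COLOR_RGB2HSV);out=[]
    m=((h[...,1]<70)&(h[...,2]>70)&(h[...,2]<170)).astype(np.uint8)
    n,l,s,c=cv2.connectedComponentsWithStats(cv2.morphologyEx(m,cv2.MORPH_OPEN,np.ones((5,5))))
    for i in range(1,n):
        p=atz(w,*c[i],True,.104)
        if s[i,4]>150 and .5<p[0]<.59 and .06<p[1]<.26: out.append((s[i].tolist(),c[i].round(1),p[:2].round(4)))
    return out
E
python3 look.py s8; python3 - <<'E'
from tops import *
a,b,w=pickle.load(open("s8.pkl","rb"))
for o in tops(w): print(o)
h=cv2.cvtColor(w["pixels"],cv2.COLOR_RGB2HSV)
# crate dark mask
im=w["pixels"].astype(int)
c=proj(w,np.array([[.5425,.164,.055],[.5446,.1634,.104],[.55,.2,.104]]),True);print(c)
cv2.imwrite("pics/s8o.png",cv2.resize(w["pixels"][100:415,140:560,::-1],(800,600),interpolation=cv2.INTER_CUBIC))
E
```

```text
[0.5415 0.1512 0.2367] 0.08492514798496878 0.0 [-0.1 -0.7 -0.6]
crop org 294 126 scale 3.571
crop org 195 93 scale 3.571
([262, 116, 51, 41, 2051], array([286.8, 136. ]), array([0.5365, 0.0965]))
([262, 162, 22, 14, 195], array([270. , 166.7]), array([0.5534, 0.1235]))
([285, 162, 27, 29, 365], array([302.2, 171.3]), array([0.5244, 0.1296]))
([270, 196, 25, 25, 497], array([282.1, 208. ]), array([0.5448, 0.1634]))
([274, 253, 23, 22, 406], array([285.1, 263.5]), array([0.5455, 0.221 ]))
[[285.01696937 196.07648985]
 [282.3450133  208.04743608]
 [279.16753943 244.38571577]]
```

```bash
cat > crate.py <<'E'
from fit import *
def hull(r,P,f,m=None):
    m=np.zeros(r["pixels"].shape[:2],np.uint8) if m is None else m
    cv2.fillConvexPoly(m,cv2.convexHull((proj(r,P,f)*16).round().astype(np.int32)),1,shift=4);return m
def box(x,y,yaw):
    c,s=np.cos(yaw),np.sin(yaw)
    return np.array([(x+c*a-s*b,y+s*a+c*b,z) for a in(-.034,.034) for b in(-.089,.089) for z in(0,.055)])
def dark(r,th=75): return (r["pixels"].max(2)<th).astype(np.uint8)
def fitcrate(w,x0,fits,fish=True,pad=8):
    roi=cv2.dilate(hull(w,box(*x0),fish),np.ones((2*pad+1,)*2))
    d=dark(w,110)|gold2(w)
    S=np.array([.005,.005,.03])
    def cost(p):
        x=np.array(x0)+p*S;m=hull(w,box(*x),fish)
        for k,f in fits: m|=sil(w,k,np.array([*f,.004]),np.array([0,0,1.]),fish)
        return float((cv2.GaussianBlur((m.astype(np.float32)-d)*roi,(0,0),1)**2).sum())
    b=minimize(cost,np.zeros(3),method="Nelder-Mead",options=dict(initial_simplex=np.vstack([np.zeros(3),np.eye(3)]),xatol=.01))
    return np.array(x0)+b.x*S,b.fun/roi.sum()
def gold2(r):
    h=cv2.cvtColor(r["pixels"],cv2.COLOR_RGB2HSV);return ((h[...,0]>17)&(h[...,0]<32)&(h[...,1]>120)).astype(np.uint8)
E
python3 - <<'E'
from crate import *
np.set_printoptions(precision=4,suppress=True)
a,b,w=pickle.load(open("s8.pkl","rb"))
h=cv2.cvtColor(w["pixels"],cv2.COLOR_RGB2HSV)
for n,P in(("wood",[.46,.1,0]),("crate",[.5425-.032,.1,.055]),("floor",[.5385,.1,.004]),("should",[.5448,.1634-.021,.066]),("should+",[.5448,.1634+.021,.066]),("ldsh",[.5455+.02,.221,.066])):
    u,v=proj(w,np.array(P),True)[0].astype(int);print(n,u,v,h[v,u])
print(fitcrate(w,[.5425,.164,-.057],[("stout",(.5448,.1634)),("stout",(.5455,.221))]))
E
```

```text
wood 349 131 [ 15 117 187]
crate 311 135 [20  8 93]
floor 285 134 [ 30   5 105]
should 281 178 [ 22 117 212]
should+ 283 217 [104  26 129]
ldsh 267 249 [ 23 118 210]
(array([ 0.5417,  0.1666, -0.072 ]), np.float64(0.19037519150529458))
```

View pics/s8o.png

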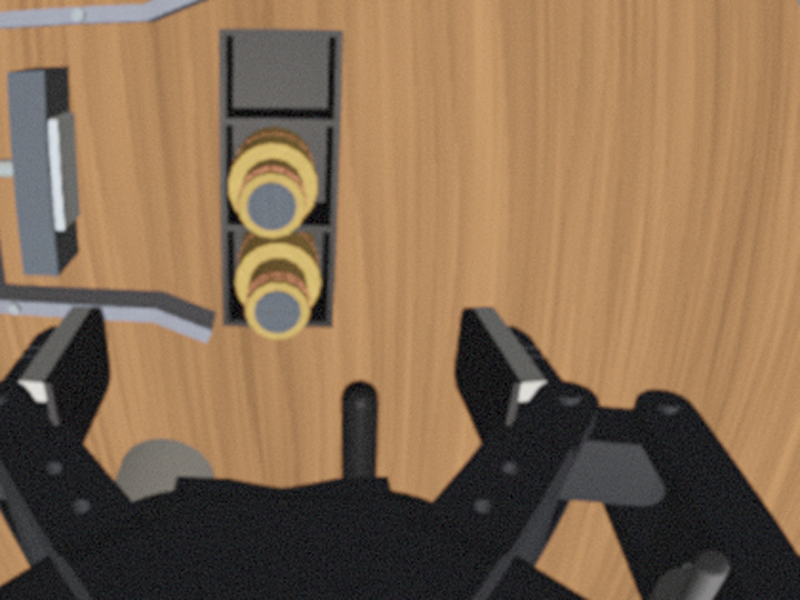

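Stout stands upright in the middle cell at crop (270,190), matching its neighbour. The narrow cell is empty at (280,75). From this picture and the previous one I'll compute the crate and bay poses.

```bash
python3 - <<'E'
from crate import *
np.set_printoptions(precision=4,suppress=True)
w8=pickle.load(open("s8.pkl","rb"))[2];w5=pickle.load(open("s5.pkl","rb"))[2];w1=pickle.load(open("w1.pkl","rb"))
A=lambda U,V,z:atz(w8,140+(U+.5)/1.905-.5,100+(V+.5)/1.905-.5,True,z)[:2]
B=lambda U,V,z:atz(w5,(U+.5)/1.4286-.5,(V+.5)/1.4286-.5,True,z)[:2]
print("crate",[A(*q,.055) for q in((220,30),(342,30),(332,326),(222,326))])
print("8 rail-y inner",[A(*q,.03) for q in((2,24),(148,19),(207,1))],"rail+y",[A(*q,.03) for q in((5,299),(158,307),(212,322))])
print("8 block",[A(*q,.046) for q in((45,70),(62,270))],"plate",[A(*q,.043) for q in((72,114),(67,230))])
print("5 rail-y inner",[B(*q,.03) for q in((190,196),(312,192),(357,174))],"rail+y",[B(*q,.03) for q in((200,393),(325,398))])
print("5 block",[B(*q,.046) for q in((240,230),(250,379))])
# bay: subpixel edges: horizontal gradient profile across rails in w8/w5
for nm,w in(("8",w8),("5",w5)):
  for z in(.03,):
    for x in np.arange(.64,.74,.02):
        o=[]
        for y0 in(.05,.245):
            ys=np.arange(y0-.02,y0+.02,.0005);q=proj(w,np.c_[np.full_like(ys,x),ys,np.full_like(ys,z)],True).astype(np.float32)
            I=cv2.remap(w["pixels"].astype(np.float32),q[None,:,0],q[None,:,1],cv2.INTER_LINEAR)[0]
            rb=I[:,0]-I[:,2] # wood red-blue big, rail small
            g=np.gradient(cv2.GaussianBlur(rb[:,None],(1,9),0).ravel());o+= [ys[g.argmin()],ys[g.argmax()]]
        print(nm,round(x,3),np.array(o))
E
```

```text
crate [array([0.5684, 0.0755]), array([0.5017, 0.0793]), array([0.5138, 0.2564]), array([0.5818, 0.2525])]
8 rail-y inner [array([0.7089, 0.056 ]), array([0.6134, 0.0647]), array([0.5774, 0.0572])] rail+y [array([0.7381, 0.2409]), array([0.6267, 0.2494]), array([0.5916, 0.2618])]
8 block [array([0.6757, 0.0883]), array([0.6831, 0.2143])] plate [array([0.6624, 0.1165]), array([0.6762, 0.1887])]
5 rail-y inner [array([0.7211, 0.0551]), array([0.6134, 0.0637]), array([0.5764, 0.0526])] rail+y [array([0.7471, 0.2377]), array([0.623 , 0.2443])]
5 block [array([0.6717, 0.0871]), array([0.6843, 0.2158])]
8 0.64 [0.053 0.064 0.237 0.26 ]
8 0.66 [0.0515 0.0625 0.235  0.2585]
8 0.68 [0.05   0.061  0.2335 0.248 ]
8 0.7 [0.0485 0.0595 0.232  0.255 ]
8 0.72 [0.047  0.058  0.231  0.2535]
5 0.64 [0.0525 0.064  0.2345 0.261 ]
5 0.66 [0.051  0.0625 0.233  0.2585]
5 0.68 [0.0495 0.061  0.2315 0.257 ]
5 0.7 [0.048  0.0595 0.23   0.2555]
5 0.72 [0.0465 0.058  0.2285 0.254 ]
```

The bay is at about (0.640, 0.157) with yaw -0.075. The crate is at (0.541, 0.166) with yaw -0.07, almost in line. Now I'll hover over slim.

Call:
move_arm --moves '[0.048,-0.261,0,-0.14,0.085,0.048,-0.261,0,-0.14,0.085,0.048,-0.261,0,-0.14,0.085,0.048,-0.261,0,-0.14,0.085,0.048,-0.261,0,-0.14,0.085,0.048,-0.261,0,-0.14,0.085,0.048,-0.261,0,-0.14,0.085,0.048,-0.261,0,-0.14,0.085,0.048,-0.261,0,-0.14,0.085,0.048,-0.261,0,-0.14,0.085]'

```text
clock: 12.02
tcp_pos: [0.5872, -0.1089, 0.2332]
orientation: [-0.001, -0.634, 0.773, 0.001]
wrist_force: [-1.4, 0.2, -0.4]
finger_gap: 0.0853
grip_force: 0.0
```

```bash
python3 look.py s9; python3 - <<'E'
from crate import *
np.set_printoptions(precision=4,suppress=True)
a,b,w=pickle.load(open("s9.pkl","rb"));w2=pickle.load(open("w2.pkl","rb"));w8=pickle.load(open("s8.pkl","rb"))[2]
w5=pickle.load(open("s5.pkl","rb"))[2]
C=lambda U,V,z:atz(w2,(U+.5)/1.4286-.5,(V+.5)/1.4286-.5,True,z)[:2]
print("plate edge",C(440,152,.004),C(524,171,.004),"left edge",C(475,10,.004))
def blobs(w,lo,hi):
    h=cv2.cvtColor(w["pixels"],cv2.COLOR_RGB2HSV);print("--")
    m=((h[...,1]<90)&(h[...,2]>60)&(h[...,2]<180)).astype(np.uint8)
    n,l,s,c=cv2.connectedComponentsWithStats(cv2.morphologyEx(m,cv2.MORPH_OPEN,np.ones((3,3))))
    for i in range(1,n):
        p=atz(w,*c[i],True,.1277)
        if s[i,4]>30 and abs(p[0]-.59)<.05 and abs(p[1]+.10)<.05: print(s[i],c[i].round(1),p[:2])
blobs(w,0,0);blobs(w5,0,0)
# blue cradle mask -> wrist
h=cv2.cvtColor(w["pixels"],cv2.COLOR_RGB2HSV);m=((h[...,0]>100)&(h[...,0]<125)&(h[...,1]>170)).astype(np.uint8)
n,l,s,c=cv2.connectedComponentsWithStats(m);
for i in range(1,n):
    if s[i,4]>100:
        r=cv2.minAreaRect(np.argwhere(l==i)[:,::-1].astype(np.float32));print("blue",s[i],r)
print(proj(w,np.array([[.5907,-.1007,.1277],[.577,-.163,.036]]),True))
E
```

```text
[ 0.5872 -0.1089  0.2332] 0.08533761748157184 0.0 [-1.4  0.2 -0.4]
crop org 178 89 scale 3.571
crop org 248 132 scale 3.571
plate edge [ 0.5321 -0.2001] [ 0.5978 -0.2153] left edge [ 0.5637 -0.0845]
--
[258 166   4  10  33] [259.2 170.2] [ 0.6053 -0.1394]
[306 191   8   5  38] [309.6 193. ] [ 0.5672 -0.1116]
[276 203  20  14 227] [285.6 209.2] [ 0.5901 -0.1014]
--
blue [ 295    0   70   22 1190] ((329.4999694824219, 10.499998092651367), (68.99998474121094, 20.999996185302734), 0.0)
blue [ 261  111   54   77 1056] ((288.4827575683594, 148.79312133789062), (51.440494537353516, 74.57697296142578), 3.3664608001708984)
[[285.1275 210.1533]
 [286.8915 131.3787]]
```

Slim's top is confirmed at (0.590, -0.101), and its lean direction is about 0.235 rad off y. Descend and grip.

Call:
move_arm --moves '[0,0,-0.04,-0.04,0.085,0,0,-0.08,-0.04,0.085,0,0,-0.11,-0.04,0.085,0,0,-0.135,-0.04,0.085,0,0,-0.135,-0.04,0.085,0,0,-0.135,-0.04,0,0,0,-0.135,-0.04,0,0,0,-0.135,-0.04,0,0,0,-0.135,-0.04,0,0,0,-0.135,-0.04,0,0,0,-0.135,-0.04,0,0,0,-0.135,-0.04,0]' --newtons 20

```text
clock: 13.17
tcp_pos: [0.5893, -0.1101, 0.1011]
orientation: [0.001, -0.619, 0.786, -0.001]
wrist_force: [-0.5, 1.4, 6.2]
finger_gap: 0.0243
grip_force: 19.5
```

Call:
move_arm --moves '[0,0,0,0,0,0,0,0,0,0,0,0,0.02,0,0,0,0,0.05,0,0,0,0,0.08,0,0,0,0,0.11,0,0,0,0,0.14,0,0,0,0,0.15,0,0,0,0,0.15,0,0,0,0,0.15,0,0]'

```text
clock: 14.0
tcp_pos: [0.5881, -0.1101, 0.2488]
orientation: [0.0, -0.619, 0.786, -0.0]
wrist_force: [-0.1, -0.9, -1.7]
finger_gap: 0.0242
grip_force: 19.9
```

Call:
move_arm --moves '[-0.01,0.03,0,-0.12,0,-0.02,0.06,0,-0.24,0,-0.03,0.09,0,-0.36,0,-0.04,0.12,0,-0.48,0,-0.045,0.14,0,-0.6,0,-0.05,0.16,0,-0.72,0,-0.053,0.174,0,-0.84,0,-0.053,0.174,0,-0.96,0,-0.053,0.174,0,-1.08,0,-0.053,0.174,0,-1.2,0,-0.053,0.174,0,-1.32,0,-0.053,0.174,0,-1.44,0]'

```text
clock: 15.0
tcp_pos: [0.5336, 0.0641, 0.2463]
orientation: [-0.002, 0.056, 0.998, -0.0]
wrist_force: [0.5, 0.4, -1.1]
finger_gap: 0.0241
grip_force: 19.9
```

Call:
move_arm --moves '[0,0,0,-0.12,0,0,0,0,-0.24,0,0,0,0,-0.36,0,0,0,0,-0.48,0,0,0,0,-0.6,0,0,0,0,-0.72,0,0,0,0,-0.84,0,0,0,0,-0.96,0,0,0,0,-1.08,0,0,0,0,-1.2,0,0,0,0,-1.32,0,0,0,0,-1.44,0]'

```text
clock: 16.0
tcp_pos: [0.5336, 0.064, 0.2463]
orientation: [-0.002, 0.7, 0.714, -0.002]
wrist_force: [-0.4, 0.2, -0.7]
finger_gap: 0.0241
grip_force: 19.9
```

Call:
move_arm --moves '[0,0,0,-0.097,0,0,0,0,-0.097,0,0,0,0,-0.097,0,0,0,0,-0.097,0]'

```text
clock: 16.33
tcp_pos: [0.5343, 0.064, 0.2479]
orientation: [-0.001, 0.731, 0.682, -0.001]
wrist_force: [0.4, -0.3, -0.3]
finger_gap: 0.0239
grip_force: 19.9
```

```bash
sed -i 's/h\[...,0\]>14)/h[...,0]>18)/;s/h\[...,1\]>110/h[...,1]>90/' fit.py; python3 look.py s10; python3 - <<'E'
from crate import *
np.set_printoptions(precision=4,suppress=True)
a,b,w=pickle.load(open("s10.pkl","rb"))
from workcell import env
t=env.get_state()["tcp_pos"]
for th in(-.35,-.6):
    ax=axis(-.07*np.sin(-th)*0,th);f0=t+[0,0,.014]-.092*ax
    for vs in([(a,0),(b,0)],[(b,0)],[(a,0)],[(a,0),(b,0),(w,1)]): print(th,fit(vs,"slim",[*f0,0,th],rad=32 if len(vs)<3 else 75))
for nm,r in(("sc",a),("sd",b)): 
    g=gold(r);print(nm,g.sum())
E
```

```text
[0.5343 0.064  0.2479] 0.023945364612079748 19.920142432674766 [ 0.4 -0.3 -0.3]
crop org 259 103 scale 3.571
crop org 203 102 scale 3.571
-0.35 (array([ 0.5457,  0.1235,  0.1857, -0.2818, -0.8184]), np.float64(0.7196804438759445))
-0.35 (array([ 0.5517,  0.1388,  0.1924, -0.3109, -0.9985]), np.float64(0.30354555845700226))
-0.35 (array([ 0.51  ,  0.0916,  0.1643,  0.3959, -0.0728]), np.float64(0.11406583560572209))
-0.35 (array([ 0.5351,  0.107 ,  0.1709, -0.0079, -0.395 ]), np.float64(1.2889672208882208))
-0.6 (array([ 0.5421,  0.12  ,  0.1817, -0.2766, -0.7957]), np.float64(0.6960269210739616))
-0.6 (array([ 0.5522,  0.1417,  0.1921, -0.305 , -1.0128]), np.float64(0.2988191643077934))
-0.6 (array([ 0.5402,  0.1143,  0.1805, -0.0508, -0.5192]), np.float64(0.34132185638211915))
-0.6 (array([ 0.5353,  0.1075,  0.164 ,  0.0015, -0.3266]), np.float64(1.3013232990775079))
sc 9276
sd 1219
```

```bash
python3 - <<'E'
from crate import *
a,b,w=pickle.load(open("s10.pkl","rb"))
t=np.array([.5343,.064,.2479])
for nm,r,f in(("w",w,1),("sc",a,0),("sd",b,0)):
    g=gold(r);res=[]
    for pz in(.011,.016):
     for s in(.088,.094,.100):
      for deg in range(0,50,4):
        th=-np.radians(deg);ax=np.array([.07*np.sin(th),np.sin(th),np.cos(th)]);ax/=np.linalg.norm(ax)
        m=sil(r,"slim",t+[0,0,pz]-s*ax,ax,f)
        # inside mean minus ring mean
        ring=cv2.dilate(m,np.ones((7,7)))-m
        res.append((g[m>0].mean()-g[ring>0].mean(),deg,s,pz))
    print(nm,[tuple(np.round(x,3)) for x in sorted(res,reverse=True)[:6]])
    best={};[best.__setitem__(x[1],max(best.get(x[1],-9),x[0])) for x in res];print({k:round(float(v),2) for k,v in best.items()})
E
```

```text
w [(np.float64(0.752), np.float64(28.0), np.float64(0.094), np.float64(0.011)), (np.float64(0.718), np.float64(28.0), np.float64(0.094), np.float64(0.016)), (np.float64(0.711), np.float64(32.0), np.float64(0.094), np.float64(0.011)), (np.float64(0.683), np.float64(32.0), np.float64(0.094), np.float64(0.016)), (np.float64(0.682), np.float64(32.0), np.float64(0.088), np.float64(0.011)), (np.float64(0.667), np.float64(28.0), np.float64(0.1), np.float64(0.016))]
{0: 0.27, 4: 0.3, 8: 0.33, 12: 0.52, 16: 0.53, 20: 0.52, 24: 0.59, 28: 0.75, 32: 0.71, 36: 0.65, 40: 0.62, 44: 0.55, 48: 0.53}
sc [(np.float64(0.626), np.float64(28.0), np.float64(0.1), np.float64(0.016)), (np.float64(0.622), np.float64(28.0), np.float64(0.094), np.float64(0.016)), (np.float64(0.613), np.float64(32.0), np.float64(0.094), np.float64(0.016)), (np.float64(0.613), np.float64(32.0), np.float64(0.094), np.float64(0.011)), (np.float64(0.608), np.float64(32.0), np.float64(0.1), np.float64(0.016)), (np.float64(0.606), np.float64(28.0), np.float64(0.094), np.float64(0.011))]
{0: 0.11, 4: 0.14, 8: 0.18, 12: 0.23, 16: 0.32, 20: 0.43, 24: 0.56, 28: 0.63, 32: 0.61, 36: 0.6, 40: 0.53, 44: 0.44, 48: 0.38}
sd [(np.float64(0.433), np.float64(32.0), np.float64(0.094), np.float64(0.011)), (np.float64(0.426), np.float64(32.0), np.float64(0.1), np.float64(0.016)), (np.float64(0.409), np.float64(28.0), np.float64(0.1), np.float64(0.016)), (np.float64(0.408), np.float64(32.0), np.float64(0.088), np.float64(0.011)), (np.float64(0.407), np.float64(28.0), np.float64(0.094), np.float64(0.016)), (np.float64(0.405), np.float64(28.0), np.float64(0.094), np.float64(0.011))]
{0: 0.17, 4: 0.19, 8: 0.22, 12: 0.26, 16: 0.29, 20: 0.34, 24: 0.37, 28: 0.41, 32: 0.43, 36: 0.4, 40: 0.35, 44: 0.3, 48: 0.3}
```

Slim is tilted about 30° and held about 95 mm up its axis. I'll insert it into the narrow cell and guide it upright as it goes down.

Call:
move_arm --moves '[-0.001,-0.002,-0.03,0,0,-0.001,-0.002,-0.06,0,0,-0.001,-0.002,-0.09,0,0,-0.001,-0.002,-0.11,0,0,-0.001,-0.002,-0.125,0,0,-0.001,-0.002,-0.133,0,0,-0.001,-0.002,-0.133,0,0]'

```text
clock: 17.07
tcp_pos: [0.5327, 0.0621, 0.1145]
orientation: [-0.001, 0.732, 0.681, -0.001]
wrist_force: [0.7, 0.7, -1.6]
finger_gap: 0.0242
grip_force: 20.0
```

Call:
move_arm --moves '[0,0.003,-0.001,0,0,0,0.006,-0.002,0,0,0,0.009,-0.003,0,0,0,0.012,-0.004,0,0,0,0.014,-0.005,0,0,0,0.014,-0.005,0,0]'

```text
clock: 17.57
tcp_pos: [0.5343, 0.0765, 0.1116]
orientation: [0.0, 0.732, 0.681, 0.0]
wrist_force: [0.1, -0.6, -0.9]
finger_gap: 0.024
grip_force: 19.7
```

```bash
cat > tilt.py <<'E'
import sys
from crate import *
from workcell import env
def go(n,kind,lean=-1):
    a,b,w=pickle.load(open(n+".pkl","rb"));t=env.get_state()["tcp_pos"]
    tot={}
    for r,f in((w,1),(a,0)):
        g=gold(r)
        for s in(.088,.094,.100):
          for deg in range(-8,50,4):
            th=-np.radians(deg);ax=np.array([.07*np.sin(th),np.sin(th),np.cos(th)]);ax/=np.linalg.norm(ax)
            m=sil(r,kind,t+[0,0,.013]-s*ax,ax,f);ring=cv2.dilate(m,np.ones((7,7)))-m
            k=(deg,s);tot[k]=tot.get(k,0)+g[m>0].mean()-g[ring>0].mean()
    print(sorted([(round(float(v),2),k) for k,v in tot.items()],reverse=True)[:5])
    d=dark(w,115);
    print("crate",fitcrate(w,[.5415,.166,-.07],[("stout",(.5448,.1634)),("stout",(.5455,.221))]))
if __name__=="__main__": go(sys.argv[1],sys.argv[2])
E
python3 look.py s11; python3 tilt.py s11 slim; python3 -c "
from tops import *
for o in tops(pickle.load(open('s11.pkl','rb'))[2]): print(o)"
```

```text
[0.5343 0.0765 0.1116] 0.023978272218866597 19.669363293796778 [ 0.1 -0.6 -0.9]
crop org 260 156 scale 3.571
crop org 202 144 scale 3.571
[(1.25, (20, 0.094)), (1.22, (24, 0.094)), (1.16, (24, 0.088)), (1.11, (20, 0.1)), (1.1, (28, 0.094))]
crate (array([ 0.54091503,  0.16086075, -0.0677757 ]), np.float64(0.28949465389837464))
([240, 0, 101, 184, 3749], array([289.1,  97.3]), array([0.5399, 0.1575]))
([275, 64, 46, 45, 1653], array([297.3,  86.2]), array([0.5446, 0.1631]))
([253, 102, 73, 36, 941], array([281.3, 127.3]), array([0.5347, 0.142 ]))
([239, 251, 19, 35, 445], array([248.5, 269. ]), array([0.509 , 0.0622]))
```

Call:
move_arm --moves '[0,0.004,-0.003,0,0,0,0.008,-0.006,0,0,0,0.011,-0.01,0,0,0,0.014,-0.014,0,0,0,0.015,-0.018,0,0,0,0.015,-0.018,0,0]'

```text
clock: 18.22
tcp_pos: [0.5351, 0.0923, 0.0937]
orientation: [0.0, 0.732, 0.682, 0.002]
wrist_force: [1.7, 3.0, 2.4]
finger_gap: 0.0242
grip_force: 20.2
```

Call:
move_arm --moves '[0,0.002,-0.003,0,0,0,0.003,-0.005,0,0,0,0.003,-0.005,0,0]'

```text
clock: 18.47
tcp_pos: [0.5354, 0.0951, 0.0894]
orientation: [0.001, 0.732, 0.681, 0.002]
wrist_force: [0.5, 1.9, 7.1]
finger_gap: 0.0239
grip_force: 20.6
```

```bash
python3 look.py s12; python3 tilt.py s12 slim; python3 -c "
from tops import *
for o in tops(pickle.load(open('s12.pkl','rb'))[2]): print(o)"
```

```text
[0.5354 0.0951 0.0894] 0.023949443586143853 20.621058270335197 [0.5 1.9 7.1]
crop org 266 167 scale 3.571
crop org 200 147 scale 3.571
[(0.99, (8, 0.088)), (0.96, (4, 0.088)), (0.96, (0, 0.088)), (0.88, (12, 0.088)), (0.88, (4, 0.1))]
crate (array([ 0.54134267,  0.16725282, -0.06823929]), np.float64(0.37073475102743464))
([235, 0, 103, 218, 2787], array([261.5, 123.9]), array([0.5274, 0.1639]))
([265, 0, 53, 27, 1161], array([291.2,  11.1]), array([0.5448, 0.2165]))
([296, 0, 50, 167, 1531], array([334.4,  77.6]), array([0.5621, 0.1832]))
([250, 88, 15, 25, 245], array([255.2,  97.3]), array([0.5255, 0.1763]))
([273, 97, 53, 52, 2179], array([299.1, 122.8]), array([0.5446, 0.163 ]))
([251, 136, 24, 28, 381], array([259. , 153.2]), array([0.5251, 0.1504]))
([239, 250, 19, 36, 462], array([248.6, 268.4]), array([0.5141, 0.0923]))
([318, 250, 20, 36, 475], array([327.1, 268.2]), array([0.5544, 0.0894]))
([269, 274, 38, 29, 878], array([287.7, 287.7]), array([0.5333, 0.0795]))
```

Slim is now about 8° off vertical with its foot on the floor. I'll release it slowly, then fully, and rise.

Call:
move_arm --moves '[0,0,0,0,0.027,0,0,0,0,0.03,0,0,0,0,0.035,0,0,0,0,0.04,0,0,0,0,0.06,0,0,0,0,0.085,0,0,0,0,0.085,0,0,0,0,0.085]'

```text
clock: 19.28
tcp_pos: [0.534, 0.0939, 0.0882]
orientation: [0.0, 0.732, 0.681, -0.0]
wrist_force: [-0.1, -0.4, 0.2]
finger_gap: 0.0845
grip_force: 0.0
```

Call:
move_arm --moves '[0,0,0.04,0,0.085,0,0,0.08,0,0.085,0,0,0.12,0,0.085,0,0,0.15,0,0.085,0,0,0.15,0,0.085,0,0,0.15,0,0.085]'

```text
clock: 19.78
tcp_pos: [0.5355, 0.094, 0.2407]
orientation: [0.002, 0.732, 0.681, 0.002]
wrist_force: [0.8, -0.6, -0.7]
finger_gap: 0.0848
grip_force: 0.0
```

```bash
python3 look.py s13; python3 - <<'E'
from crate import *
from tops import *
np.set_printoptions(precision=4,suppress=True)
w=pickle.load(open("s13.pkl","rb"))[2]
h=cv2.cvtColor(w["pixels"],cv2.COLOR_RGB2HSV)
for o in tops(w): print(o)
m=((h[...,1]<70)&(h[...,2]>70)&(h[...,2]<170)).astype(np.uint8)
g=gold(w)
def res(kind,x,y):
    H=DIM[kind][3];out=[]
    for tx in np.radians(np.arange(-15,16,3)):
        for ty in np.radians(np.arange(-15,16,3)):
            ax=axis(tx,ty);f=np.array([x,y,.004+H])-H*ax;s=sil(w,kind,f,ax,True);top=proj(w,f+H*ax,True)[0]
            q=g|m*0;ring=cv2.dilate(s,np.ones((5,5)))-s
            k=np.zeros_like(s);cv2.circle(k,tuple(int(v) for v in top),9,1,-1)
            ss=(s>0)&(k==0);out.append((g[ss].mean()-g[ring>0].mean(),np.degrees([tx,ty]).round()))
    out.sort(key=lambda z:-z[0]);print(kind,x,y,[(round(float(c),3),t.tolist()) for c,t in out[:5]])
for o in tops(w):
    x,y=o[2]
    if o[0][4]>1200: continue
    if y<.125:
        p=atz(w,*o[1],True,.116);res("slim",p[0],p[1]);print("slim top",p)
    else: res("stout",x,y)
print("crate",fitcrate(w,[.5415,.166,-.07],[("stout",(.5448,.1634)),("stout",(.5455,.221)),("slim",(.5375,.103))]))
E
```

```text
[0.5355 0.094  0.2407] 0.08475085202056676 0.0 [ 0.8 -0.6 -0.7]
crop org 271 112 scale 3.571
crop org 200 100 scale 3.571
([279, 45, 26, 25, 530], array([291.4,  56.7]), array([0.5452, 0.2205]))
([265, 78, 18, 18, 210], array([272. ,  88.5]), array([0.5257, 0.1923]))
([299, 80, 17, 15, 176], array([308.8,  88.6]), array([0.5587, 0.1899]))
([283, 106, 26, 26, 549], array([295.5, 118.7]), array([0.5447, 0.163 ]))
([267, 127, 16, 19, 197], array([272.5, 137.7]), array([0.5226, 0.1471]))
([267, 150, 12, 20, 172], array([271.5, 157.8]), array([0.5202, 0.1287]))
([303, 150, 12, 19, 177], array([309.4, 158.1]), array([0.555 , 0.1259]))
([280, 194, 19, 18, 283], array([289.1, 202.2]), array([0.5333, 0.0853]))
stout 0.5452 0.2205 [(0.622, [0.0, 0.0]), (0.609, [0.0, -3.0]), (0.456, [-3.0, 0.0]), (0.446, [-3.0, -3.0]), (0.426, [3.0, 0.0])]
stout 0.5257 0.1923 [(0.202, [-12.0, -6.0]), (0.194, [-9.0, -6.0]), (0.187, [-12.0, -3.0]), (0.186, [-15.0, -3.0]), (0.184, [-15.0, -6.0])]
stout 0.5587 0.1899 [(0.186, [6.0, -9.0]), (0.184, [15.0, -15.0]), (0.182, [9.0, -6.0]), (0.181, [6.0, -6.0]), (0.18, [12.0, -12.0])]
stout 0.5447 0.163 [(0.748, [0.0, 0.0]), (0.52, [-3.0, 0.0]), (0.499, [0.0, 3.0]), (0.487, [0.0, -3.0]), (0.463, [3.0, 0.0])]
stout 0.5226 0.1471 [(0.241, [-15.0, -12.0]), (0.217, [-15.0, -15.0]), (0.136, [-12.0, -15.0]), (0.13, [0.0, -3.0]), (0.126, [-3.0, -3.0])]
stout 0.5202 0.1287 [(0.18, [-9.0, 12.0]), (0.169, [-12.0, 12.0]), (0.164, [-6.0, 12.0]), (0.158, [-15.0, 12.0]), (0.146, [-12.0, 15.0])]
stout 0.555 0.1259 [(0.178, [9.0, 12.0]), (0.158, [12.0, 12.0]), (0.155, [15.0, 9.0]), (0.155, [12.0, 9.0]), (0.148, [15.0, 15.0])]
slim 0.5335014520491509 0.08848552586283732 [(0.6, [-3.0, -9.0]), (0.571, [0.0, -3.0]), (0.56, [-3.0, -12.0]), (0.56, [0.0, -9.0]), (0.535, [0.0, -12.0])]
slim top [0.5335 0.0885 0.116 ]
crate (array([ 0.5413,  0.1642, -0.063 ]), np.float64(0.20690038967747246))
```

Slim's top is about 9° towards -y, so it's wedged on the end wall. I'll re-grip its neck and swing it upright towards +y.

Call:
move_arm --moves '[-0.001,-0.003,-0.04,0,0.085,-0.001,-0.003,-0.08,0,0.085,-0.001,-0.003,-0.12,0,0.085,-0.001,-0.003,-0.148,0,0.085,-0.001,-0.003,-0.148,0,0.05,-0.001,-0.003,-0.148,0,0,-0.001,-0.003,-0.148,0,0,-0.001,-0.003,-0.148,0,0,-0.001,-0.003,-0.148,0,0,-0.001,-0.003,-0.148,0,0,-0.001,-0.003,-0.148,0,0]' --newtons 20

```text
clock: 20.85
tcp_pos: [0.5348, 0.091, 0.0925]
orientation: [0.001, 0.732, 0.681, 0.002]
wrist_force: [-1.2, -1.0, 6.2]
finger_gap: 0.0234
grip_force: 19.7
```

Call:
move_arm --moves '[0,0.002,0.001,0,0,0,0.005,0.002,0,0,0,0.008,0.002,0,0,0,0.011,0.002,0,0,0,0.014,0.002,0,0,0,0.016,0.001,0,0,0,0.016,0.001,0,0]'

```text
clock: 21.43
tcp_pos: [0.5336, 0.1076, 0.0917]
orientation: [0.0, 0.732, 0.681, 0.001]
wrist_force: [0.6, 0.1, 3.2]
finger_gap: 0.0238
grip_force: 20.5
```

Call:
move_arm --moves '[0,0,-0.002,0,0,0,0,-0.002,0,0.026,0,0,-0.002,0,0.03,0,0,-0.002,0,0.035,0,0,-0.002,0,0.045,0,0,-0.002,0,0.085,0,0,-0.002,0,0.085,0,0,-0.002,0,0.085,0,0,0.04,0,0.085,0,0,0.08,0,0.085,0,0,0.12,0,0.085,0,0,0.15,0,0.085]'

```text
clock: 22.43
tcp_pos: [0.5335, 0.107, 0.2447]
orientation: [0.001, 0.732, 0.681, 0.001]
wrist_force: [0.7, -0.7, -0.1]
finger_gap: 0.085
grip_force: 0.0
```

```bash
cat > chk.py <<'E'
import sys
from crate import *
np.set_printoptions(precision=4,suppress=True)
def chk(w,cr):
    h=cv2.cvtColor(w["pixels"],cv2.COLOR_RGB2HSV);g=gold(w);F=[]
    m=((h[...,1]<70)&(h[...,2]>70)&(h[...,2]<170)).astype(np.uint8)
    n,l,st,c=cv2.connectedComponentsWithStats(cv2.morphologyEx(m,cv2.MORPH_OPEN,np.ones((5,5))))
    C,S=np.cos(cr[2]),np.sin(cr[2])
    for kind,ly in(("slim",-.062),("stout",-.006),("stout",.056)):
        H=DIM[kind][3];ctr=np.array([cr[0]-S*ly,cr[1]+C*ly]);best=None
        for i in range(1,n):
            p=atz(w,*c[i],True,.004+H);q=proj(w,np.array([[*p[:2],.004+H],[p[0]+DIM[kind][2],p[1],.004+H]]),True);A=np.pi*((q[1]-q[0])**2).sum()
            d=np.linalg.norm(p[:2]-ctr)
            if .25*A<st[i,4]<1.1*A and d<.022 and (best is None or d<best[1]): best=(p,d)
        if best is None: print(kind,"none");continue
        x,y=best[0][:2];out=[]
        for tx in np.radians(np.arange(-12,13,2)):
            for ty in np.radians(np.arange(-14,15,2)):
                ax=axis(tx,ty);f=np.array([x,y,.004+H])-H*ax;s=sil(w,kind,f,ax,True);k=np.zeros_like(s);q=proj(w,np.array([f+H*ax,f+H*ax+[.012,0,0]]),True)
                cv2.circle(k,tuple(int(v) for v in q[0]),int(np.linalg.norm(q[1]-q[0])),1,-1)
                ring=cv2.dilate(s,np.ones((5,5)))-s;out.append((g[(s>0)&(k==0)].mean()-g[ring>0].mean(),np.degrees([tx,ty]).round()))
        out.sort(key=lambda z:-z[0]);F.append((kind,(x,y)));print(kind,"top",np.array([x,y]),"off ctr",np.array([x,y])-ctr,[(round(float(a),2),t.tolist()) for a,t in out[:3]])
    print("crate",fitcrate(w,cr,F))
if __name__=="__main__": chk(pickle.load(open(sys.argv[1]+".pkl","rb"))[2],[float(v) for v in sys.argv[2:5]])
E
python3 look.py s14; python3 chk.py s14 .5415 .166 -.07
```

```text
[0.5335 0.107  0.2447] 0.08497135611939546 0.0 [ 0.7 -0.7 -0.1]
crop org 278 112 scale 3.571
crop org 198 97 scale 3.571
slim top [0.5341 0.1074] off ctr [-0.0031  0.0033] [(0.67, [0.0, 2.0]), (0.67, [0.0, 4.0]), (0.63, [0.0, 0.0])]
stout top [0.5447 0.1629] off ctr [0.0036 0.0029] [(0.86, [0.0, 0.0]), (0.72, [-2.0, 0.0]), (0.71, [0.0, 2.0])]
stout top [0.5453 0.2206] off ctr [-0.0002 -0.0013] [(0.77, [0.0, 0.0]), (0.73, [0.0, -2.0]), (0.68, [-2.0, 0.0])]
crate (array([ 0.5416,  0.1648, -0.0637]), np.float64(0.21666945938638432))
```

Slim is upright now and all three fittings are standing. Next I'll turn the tool 90°, move behind the crate's -x wall, and check again from there.

Call:
move_arm --moves '[-0.01,0.01,0,0.12,0.03,-0.02,0.02,0,0.24,0.03,-0.03,0.03,0,0.36,0.03,-0.04,0.04,0,0.48,0.03,-0.05,0.05,0,0.6,0.03,-0.056,0.063,0,0.72,0.03,-0.056,0.063,0,0.84,0.03,-0.056,0.063,0,0.96,0.03,-0.056,0.063,0,1.08,0.03,-0.056,0.063,0,1.2,0.03,-0.056,0.063,0,1.32,0.03,-0.056,0.063,0,1.44,0.03]'

```text
clock: 23.58
tcp_pos: [0.4761, 0.1698, 0.2395]
orientation: [-0.001, 0.098, 0.995, -0.0]
wrist_force: [0.5, -0.8, -0.0]
finger_gap: 0.0303
grip_force: 0.0
```

Call:
move_arm --moves '[0,0,0,0.126,0.03,0,0,0,0.126,0.03,0,0,0,0.126,0.03,0,0,0,0.126,0.03]'

```text
clock: 23.92
tcp_pos: [0.4766, 0.1699, 0.2404]
orientation: [-0.001, 0.04, 0.999, -0.0]
wrist_force: [0.1, -0.4, -0.3]
finger_gap: 0.03
grip_force: 0.0
```

```bash
python3 look.py s15; python3 chk.py s15 .5415 .166 -.07; python3 -c "
from workcell import env
s=env.get_state();print(s['joint_pos'].round(2),s['orientation'].round(3))"
```

```text
[0.4766 0.1699 0.2404] 0.030018008792845555 0.0 [ 0.1 -0.4 -0.3]
crop org 320 113 scale 3.571
crop org 171 93 scale 3.571
slim top [0.543  0.0871] off ctr [ 0.0059 -0.017 ] [(0.43, [-2.0, -8.0]), (0.41, [2.0, -12.0]), (0.41, [2.0, -14.0])]
stout top [0.5451 0.1628] off ctr [0.004  0.0028] [(0.62, [-2.0, 0.0]), (0.62, [-6.0, 0.0]), (0.61, [0.0, 0.0])]
stout none
crate (array([ 0.5432,  0.1652, -0.0675]), np.float64(0.25403954698631803))
[ 0.18  0.17 -0.06  1.34  0.    0.26] [-0.     0.039  0.999  0.   ]
```

```bash
python3 - <<'E'
from crate import *
np.set_printoptions(precision=4,suppress=True)
w=pickle.load(open("s15.pkl","rb"))[2];print("cam",cam(w)[2])
q=proj(w,np.array([[.5341,.1074,.116],[.5447,.163,.104],[.5453,.2206,.104]]),True);print(q)
h=cv2.cvtColor(w["pixels"],cv2.COLOR_RGB2HSV)
m=((h[...,1]<70)&(h[...,2]>70)&(h[...,2]<170)).astype(np.uint8)
n,l,st,c=cv2.connectedComponentsWithStats(cv2.morphologyEx(m,cv2.MORPH_OPEN,np.ones((3,3))))
for i in range(1,n):
    if 60<st[i,4]<2500: print(st[i],c[i].round(1),atz(w,*c[i],True,.116)[:2],atz(w,*c[i],True,.104)[:2])
# gold components per fitting, print V/H around slim pixel
u,v=q[0].astype(int)
print(h[v-24:v+25:6,u-24:u+25:6,1]);print(h[v-24:v+25:6,u-24:u+25:6,2])
g=gold(w)
for tx in (-.05,0,.05):
  print([round(float(g[(s:=sil(w,"slim",np.array([.5341,.1074,.116])-.112*axis(tx,ty),axis(tx,ty),True))>0].mean()-g[(cv2.dilate(s,np.ones((5,5)))-s)>0].mean()),2) for ty in np.radians([-9,-6,-3,0,3,6,9])])
E
```

```text
cam [0.4052 0.1755 0.4054]
[[229.5876 257.8321]
 [286.604  258.8898]
 [342.767  254.9183]]
[421 179  16   5  65] [428.3 180.8] [0.4711 0.3061] [0.4738 0.3116]
[  7 205  21  40 556] [ 17.2 224.2] [ 0.4814 -0.1691] [ 0.4845 -0.1834]
[309 211  15  14  87] [313.8 215. ] [0.4964 0.1924] [0.5001 0.1931]
[339 210  27   9 114] [351.9 212.1] [0.4964 0.2286] [0.5002 0.2308]
[325 245  29  43 725] [338.4 263.3] [0.5485 0.2142] [0.5545 0.2158]
[275 249  23  21 388] [286.3 259.2] [0.5395 0.1632] [0.5451 0.1627]
[ 95 251  17  37 421] [104.7 267.4] [ 0.5401 -0.0408] [ 0.5457 -0.0497]
[221 250  31  38 631] [237.4 265.8] [0.5433 0.114 ] [0.549  0.1115]
[ 436  253   62   65 2116] [461.  279.6] [0.5863 0.3562] [0.5938 0.3637]
[202 255  19  27 235] [211.4 267.1] [0.5432 0.0871] [0.549  0.0834]
[355 254  19  26 229] [363.7 265.7] [0.5539 0.2401] [0.5601 0.2428]
[505 271  11  14  81] [510.5 277.2] [0.596  0.4316] [0.6039 0.4422]
[ 465  285   43   44 1315] [486.3 306.6] [0.6322 0.4018] [0.6416 0.4112]
[ 243  287   91   68 2188] [287.8 335.6] [0.6342 0.1571] [0.6437 0.1564]
[   0  293   74  127 2356] [ 22.6 
[... 659 characters left out ...]
02  15 105 111  91  28]
 [ 12  64 116  34  34  30  15   7  33]
 [ 21   6  28  54  30  39   5   9  93]
 [ 21   3  51 124  13   7   5   6  26]
 [ 15  20   6  16  16   5  10  12  26]
 [123  24   3   7  25   7   9  64  31]]
[[180 180  25 211 205 141 201 218 124]
 [183 180  23 221 114 116 119 207 142]
 [181 181  41 197 155 167 163 190 144]
 [191 191 103 209 134 207 149 162  36]
 [ 87 115 147 134 137 137 105 108  23]
 [170  88  64 166  69  39 109 108  11]
 [192  88 109 140  38  76 107  90  29]
 [186 177  87  62  64 103 104  43  29]
 [176 189  84  39  41 107 108  32  33]]
[0.04, 0.18, 0.29, 0.43, 0.41, 0.32, 0.24]
[0.08, 0.25, 0.34, 0.47, 0.37, 0.27, 0.22]
[0.15, 0.29, 0.36, 0.41, 0.31, 0.24, 0.21]
```

A second viewpoint confirms slim upright at (0.534, 0.107), with its top at 116 mm. I'll descend behind the crate.

Call:
move_arm --moves '[0,0,-0.04,0,0.03,0,0,-0.08,0,0.03,0,0,-0.12,0,0.03,0,0,-0.16,0,0.03,0,0,-0.185,0,0.03,0,0,-0.196,0,0.03,0,0,-0.196,0,0.03]'

```text
clock: 24.65
tcp_pos: [0.4741, 0.1694, 0.0421]
orientation: [-0.003, 0.039, 0.999, -0.001]
wrist_force: [-0.6, 0.9, 1.3]
finger_gap: 0.0301
grip_force: 0.0
```

Call:
move_arm --moves '[0.004,-0.0003,0,0,0.03,0.008,-0.0006,0,0,0.03,0.012,-0.001,0,0,0.03,0.015,-0.001,0,0,0.03,0.018,-0.0014,0,0,0.03,0.021,-0.0016,0,0,0.03,0.024,-0.002,0,0,0.03,0.027,-0.002,0,0,0.03,0.03,-0.0022,0,0,0.03]'

```text
clock: 25.4
tcp_pos: [0.5073, 0.1678, 0.0454]
orientation: [0.0, 0.038, 0.999, 0.0]
wrist_force: [0.6, -0.3, 0.8]
finger_gap: 0.03
grip_force: 0.0
```

```bash
python3 look.py s16; python3 chk.py s16 .545 .165 -.07
```

```text
[0.5073 0.1678 0.0454] 0.030007066957153963 0.0 [ 0.6 -0.3  0.8]
crop org 298 189 scale 3.571
crop org 184 150 scale 3.571
slim none
stout none
stout none
crate (array([ 0.5438,  0.1651, -0.078 ]), np.float64(0.1603159461584164))
```

Call:
move_arm --moves '[0.003,-0.0002,0,0,0.03,0.006,-0.0005,0,0,0.03,0.009,-0.0007,0,0,0.03,0.012,-0.001,0,0,0.03,0.015,-0.001,0,0,0.03]'

```text
clock: 25.97
tcp_pos: [0.5225, 0.1667, 0.0453]
orientation: [0.0, 0.038, 0.999, 0.0]
wrist_force: [0.2, 0.7, -0.6]
finger_gap: 0.0301
grip_force: 0.0
```

```bash
python3 look.py s17; cat > cc.py <<'E'
import sys
from crate import *
np.set_printoptions(precision=4,suppress=True)
def edge(w,y0,x0,z=.055):
    """x of front rim edge (dark->wood) along bay direction from wrist/scene: prints dark profile"""
for n in sys.argv[4:]:
    a,b,w=pickle.load(open(n+".pkl","rb"));x0=[float(v) for v in sys.argv[1:4]]
    for r,f in((a,False),(b,False)):
        print(n,fitcrate(r,x0,[("stout",(x0[0]+.004,x0[1]-.003)),("stout",(x0[0]+.004,x0[1]+.055)),("slim",(x0[0]-.007,x0[1]-.058))],f,pad=6))
E
python3 cc.py .5415 .166 -.07 s15 s16 s17; python3 cc.py .555 .165 -.07 s17
```

```text
[0.5225 0.1667 0.0453] 0.03007760292778347 0.0 [ 0.2  0.7 -0.6]
crop org 294 192 scale 3.571
crop org 189 149 scale 3.571
s15 (array([ 0.5388,  0.1651, -0.0551]), np.float64(0.03457743289574561))
s15 (array([ 0.5422,  0.1698, -0.0889]), np.float64(0.04866192469725738))
s16 (array([ 0.5386,  0.1665, -0.0851]), np.float64(0.03805354819198267))
s16 (array([ 0.5428,  0.1716, -0.089 ]), np.float64(0.05473602140271986))
s17 (array([ 0.5387,  0.1654, -0.081 ]), np.float64(0.041057417655506225))
s17 (array([ 0.5422,  0.1698, -0.0875]), np.float64(0.03756547940743936))
s17 (array([ 0.5397,  0.1668, -0.0411]), np.float64(0.042381409342242))
s17 (array([ 0.5426,  0.1728, -0.0671]), np.float64(0.07730134622302749))
```

The crate hasn't moved, so the fingertips seem to have passed above its rim. I'll measure the real tip height from the dark finger silhouette in s15, where the hand was free in the air.

```bash
python3 - <<'E'
from crate import *
# for each clip with known tcp: sample vertical line along z through finger positions, find lowest dark point
def prof(n,t,ydir,offs):
    a,b,w=pickle.load(open(n+".pkl","rb"))
    for nm,r in(("sc",a),("sd",b)):
        for o in offs:
            zs=np.arange(-.04,.05,.002);P=np.array(t)+o*np.array(ydir)+np.c_[0*zs,0*zs,zs]
            q=np.round(proj(r,P,False)).astype(int);V=r["pixels"][q[:,1],q[:,0]].max(1)
            print(n,nm,round(o,3)," ".join(f"{int(z*1000)}:{v}" for z,v in zip(zs,V))) 
prof("s15",[.4766,.1699,.2404],[.075,.997,0],[-.02,.02])
prof("s17",[.5225,.1667,.0453],[.075,.997,0],[-.02,.02])
E
```

```text
s15 sc -0.02 -40:172 -38:175 -36:176 -33:173 -31:173 -29:169 -27:169 -25:167 -23:167 -21:164 -19:158 -17:157 -15:160 -13:160 -11:163 -9:163 -7:161 -5:162 -3:162 -1:164 0:166 2:167 4:165 6:163 8:160 10:158 12:158 14:155 16:140 18:140 20:93 22:58 24:46 26:49 28:53 30:53 32:37 34:40 36:42 38:47 40:51 42:56 44:37 46:39 48:42
s15 sc 0.02 -40:174 -38:174 -36:176 -33:178 -31:177 -29:172 -27:170 -25:166 -23:166 -21:166 -19:166 -17:160 -15:156 -13:156 -11:159 -9:159 -7:163 -5:166 -3:167 -1:166 0:166 2:166 4:167 6:168 8:166 10:162 12:162 14:159 16:152 18:139 20:119 22:97 24:97 26:74 28:57 30:56 32:61 34:66 36:53 38:53 40:59 42:62 44:64 46:67 48:49
s15 sd -0.02 -40:84 -38:82 -36:82 -33:82 -31:85 -29:85 -27:80 -25:80 -23:83 -21:81 -19:81 -17:86 -15:81 -13:81 -11:69 -9:162 -7:162 -5:201 -3:194 -1:194 0:85 2:93 4:93 6:85 8:110 10:110 12:166 14:162 16:162 18:199 20:165 22:165 24:84 26:49 28:49 30:36 32:57 34:57 36:57 38:39 40:39 42:47 44:33 46:33 48:39
s15 sd 0.02 -40:81 -38:81 -36:84 -33:84 -31:71 -29:164 -27:164 -25:200 -23:227 -21:227 -19:224 -17:195 -15:195 -13:95 -11:95 -9:91 -7:93 -5:91 -3:91
[... 685 characters left out ...]
44 18:63 20:72 22:72 24:71 26:52 28:52 30:58 32:58 34:65 36:67 38:67 40:68 42:51 44:51 46:55 48:56
s17 sd -0.02 -40:16 -38:22 -36:22 -33:30 -31:30 -29:41 -27:41 -25:42 -23:42 -21:39 -19:15 -17:15 -15:23 -13:23 -11:20 -9:20 -7:18 -5:18 -3:20 -1:53 0:53 2:84 4:84 6:100 8:100 10:98 12:98 14:98 16:103 18:103 20:100 22:100 24:81 26:81 28:27 30:27 32:46 34:40 36:40 38:34 40:34 42:37 44:37 46:46 48:50
s17 sd 0.02 -40:23 -38:23 -36:32 -33:32 -31:36 -29:36 -27:47 -25:47 -23:58 -21:58 -19:104 -17:104 -15:106 -13:106 -11:63 -9:66 -7:66 -5:68 -3:68 -1:83 0:83 2:84 4:84 6:101 8:101 10:96 12:98 14:98 16:95 18:95 20:95 22:95 24:103 26:103 28:104 30:103 32:103 34:85 36:85 38:35 40:35 42:37 44:28 46:28 48:35
```

The silhouette shows the tips at this opening stand about 10–20 mm above the nominal TCP. I'll back out, shut the fingers and measure again.

Call:
move_arm --moves '[0,0,0.005,0,0.03,-0.02,0.0015,0.01,0,0.03,-0.05,0.0037,0.01,0,0,-0.06,0.0045,0.04,0,0,-0.06,0.0045,0.055,0,0,-0.06,0.0045,0.055,0,0,-0.06,0.0045,0.055,0,0,-0.06,0.0045,0.055,0,0,-0.06,0.0045,0.055,0,0]'

```text
clock: 26.87
tcp_pos: [0.4617, 0.1711, 0.0996]
orientation: [-0.001, 0.038, 0.999, -0.0]
wrist_force: [0.0, -1.4, 0.7]
finger_gap: 0.0002
grip_force: 0.0
```

```bash
python3 look.py s18; python3 - <<'E'
from crate import *
from workcell import env
t=env.get_state()["tcp_pos"]
a,b,w=pickle.load(open("s18.pkl","rb"))
for nm,r in(("sc",a),("sd",b)):
    for ox in(-.008,0,.008):
      for o in(-.02,-.012,-.005,.005,.012,.02):
        zs=np.arange(-.03,.05,.001);P=t+o*np.array([.075,.997,0])+ox*np.array([.997,-.075,0])+np.c_[0*zs,0*zs,zs]
        q=np.round(proj(r,P,False)).astype(int);p=r["pixels"][q[:,1],q[:,0]].astype(int)
        wood=(p[:,0]-p[:,2])>45
        k=np.where(wood)[0];print(nm,ox,o,"top of wood:",round(zs[k.max()],3) if len(k) else None,"first nonwood",[round(float(z),3) for z,x in zip(zs,wood) if not x][:2])
E
python3 cc.py .5415 .166 -.07 s18
```

```text
[0.4617 0.1711 0.0996] 0.0002070359898015634 0.0 [ 0.  -1.4  0.7]
crop org 313 161 scale 3.571
crop org 169 137 scale 3.571
sc -0.008 -0.02 top of wood: 0.045 first nonwood [0.046, 0.047]
sc -0.008 -0.012 top of wood: 0.011 first nonwood [0.012, 0.013]
sc -0.008 -0.005 top of wood: 0.009 first nonwood [0.01, 0.011]
sc -0.008 0.005 top of wood: 0.018 first nonwood [0.019, 0.02]
sc -0.008 0.012 top of wood: 0.04 first nonwood [0.032, 0.033]
sc -0.008 0.02 top of wood: 0.049 first nonwood []
sc 0 -0.02 top of wood: 0.049 first nonwood []
sc 0 -0.012 top of wood: 0.025 first nonwood [0.026, 0.027]
sc 0 -0.005 top of wood: 0.017 first nonwood [0.018, 0.019]
sc 0 0.005 top of wood: 0.021 first nonwood [0.022, 0.023]
sc 0 0.012 top of wood: 0.031 first nonwood [0.032, 0.033]
sc 0 0.02 top of wood: 0.049 first nonwood []
sc 0.008 -0.02 top of wood: 0.049 first nonwood []
sc 0.008 -0.012 top of wood: 0.049 first nonwood []
sc 0.008 -0.005 top of wood: 0.025 first nonwood [0.026, 0.027]
sc 0.008 0.005 top of wood: 0.025 first nonwood [0.026, 0.027]
sc 0.008 0.012 top of wood: 0.033 first nonwo
[... 645 characters left out ...]
0.024]
sd 0 0.005 top of wood: 0.017 first nonwood [0.018, 0.019]
sd 0 0.012 top of wood: 0.01 first nonwood [-0.003, -0.002]
sd 0 0.02 top of wood: 0.006 first nonwood [-0.007, -0.006]
sd 0.008 -0.02 top of wood: 0.049 first nonwood []
sd 0.008 -0.012 top of wood: 0.049 first nonwood [0.029, 0.03]
sd 0.008 -0.005 top of wood: 0.042 first nonwood [0.025, 0.026]
sd 0.008 0.005 top of wood: 0.016 first nonwood [0.017, 0.018]
sd 0.008 0.012 top of wood: 0.012 first nonwood [0.013, 0.014]
sd 0.008 0.02 top of wood: 0.008 first nonwood [0.009, 0.01]
s18 (array([ 0.5383,  0.1659, -0.0873]), np.float64(0.033690104419955486))
s18 (array([ 0.5423,  0.1697, -0.0874]), np.float64(0.047841487704096616))
```

Call:
move_arm --moves '[0,0,-0.03,0,0,0,0,-0.06,0,0,0,0,-0.08,0,0,0,0,-0.085,0,0,0,0,-0.088,0,0,0,0,-0.09,0,0,0,0,-0.092,0,0,0,0,-0.094,0,0,0,0,-0.096,0,0,0,0,-0.096,0,0]'

```text
clock: 27.85
tcp_pos: [0.4624, 0.1714, 0.0047]
orientation: [0.0, 0.038, 0.999, 0.0]
wrist_force: [-0.4, 0.2, -0.2]
finger_gap: -0.0002
grip_force: 0.0
```

Call:
move_arm --moves '[0,0,-0.002,0,0,0,0,-0.004,0,0,0,0,-0.006,0,0,0,0,-0.007,0,0]'

```text
clock: 28.18
tcp_pos: [0.4619, 0.1712, -0.0029]
orientation: [-0.0, 0.038, 0.999, 0.0]
wrist_force: [-0.1, -0.3, -1.0]
finger_gap: -0.0001
grip_force: 0.0
```

Call:
move_arm --moves '[0,0,-0.002,0,0,0,0,-0.004,0,0,0,0,-0.005,0,0,0,0,-0.005,0,0]'

```text
clock: 28.52
tcp_pos: [0.4618, 0.1712, -0.008]
orientation: [-0.0, 0.038, 0.999, -0.0]
wrist_force: [0.0, 0.9, 0.6]
finger_gap: 0.0002
grip_force: 0.0
```

Touching down that far met nothing, so the tips really sit more than 8 mm above the reported TCP. I'll push with the TCP at z=0.026.

Call:
move_arm --moves '[0,0,0.03,0,0,0,0,0.034,0,0,0.01,-0.0007,0.034,0,0,0.02,-0.0015,0.034,0,0,0.026,-0.002,0.034,0,0,0.03,-0.0023,0.034,0,0,0.034,-0.0026,0.034,0,0,0.038,-0.0029,0.034,0,0,0.041,-0.0031,0.034,0,0,0.044,-0.0033,0.034,0,0,0.047,-0.0035,0.034,0,0,0.05,-0.0038,0.034,0,0]'

```text
clock: 29.52
tcp_pos: [0.5076, 0.1675, 0.0253]
orientation: [-0.004, 0.038, 0.999, -0.0]
wrist_force: [-10.2, 1.1, 5.5]
finger_gap: -0.0
grip_force: 4.4
```

```bash
python3 look.py s19; python3 cc.py .5415 .166 -.07 s19;python3 cc.py .552 .165 -.07 s19
```

```text
[0.5076 0.1675 0.0253] -2.1692474367131023e-05 4.438740143614268 [-10.2   1.1   5.5]
crop org 297 195 scale 3.571
crop org 184 156 scale 3.571
s19 (array([ 0.5489,  0.165 , -0.0881]), np.float64(0.06611640005485342))
s19 (array([ 0.5532,  0.171 , -0.0626]), np.float64(0.044862350902041874))
s19 (array([ 0.5488,  0.1648, -0.0886]), np.float64(0.04551674114407631))
s19 (array([ 0.5528,  0.1699, -0.0634]), np.float64(0.06445423275094747))
```

Call:
move_arm --moves '[0.05,-0.0038,0.034,0,0]'

```text
clock: 29.75
tcp_pos: [0.5248, 0.1636, 0.0398]
orientation: [-0.018, 0.037, 0.999, -0.002]
wrist_force: [-14.4, 0.7, 0.7]
finger_gap: -0.0002
grip_force: 4.5
```

Call:
move_arm --moves '[0,0,0,0,0,0,0,0,0,0]'

```text
clock: 29.92
tcp_pos: [0.5479, 0.1648, 0.05]
orientation: [0.001, 0.039, 0.999, 0.0]
wrist_force: [-0.1, 0.5, -0.8]
finger_gap: 0.0001
grip_force: 0.0
```

```bash
python3 look.py s20; python3 cc.py .57 .164 -.07 s20; python3 - <<'E'
from crate import *
import sys
a,b,w=pickle.load(open("s20.pkl","rb"));g=gold(a);np.set_printoptions(precision=3,suppress=True)
# tilt about bay-y of fittings, scene camera, given crate x shift
for dx in(.012,.02,.026,.032,.038,.044):
    o=[]
    for kind,x,y in(("slim",.534,.1074),("stout",.5447,.163),("stout",.5453,.2206)):
        best=max((float(g[(s:=sil(a,kind,np.array([x+dx,y-.075*dx,.004]),axis(np.radians(t),0),False))>0].mean()-g[(cv2.dilate(s,np.ones((3,3)))-s)>0].mean()),t) for t in range(-18,19,3));o.append((round(best[0],2),best[1]))
    print(dx,o)
E
```

```text
[0.5479 0.1648 0.05  ] 5.087523060472394e-05 0.0 [-0.1  0.5 -0.8]
crop org 287 197 scale 3.571
crop org 196 147 scale 3.571
s20 (array([ 0.6025,  0.1528, -0.0866]), np.float64(0.17899514616822168))
s20 (array([ 0.6256,  0.1419, -0.0265]), np.float64(0.17078432048654896))
0.012 [(0.0, 3), (-0.07, -15), (-0.07, -15)]
0.02 [(-0.05, -9), (-0.13, -18), (-0.08, 9)]
0.026 [(-0.09, -18), (-0.13, -18), (-0.03, 18)]
0.032 [(-0.13, -18), (-0.09, 15), (0.02, 15)]
0.038 [(-0.13, 18), (-0.04, 18), (0.07, 18)]
0.044 [(-0.11, 18), (0.07, 18), (0.14, 18)]
```

```bash
cat > scan.py <<'E'
import sys
from crate import *
from workcell import env
np.set_printoptions(precision=4,suppress=True)
def scan(n,views=(0,1)):
    V=pickle.load(open(n+".pkl","rb"))
    for vi in views:
        r=V[vi];g=gold(r);f=vi==2
        for kind,x,y in(("slim",.534,.1074),("stout",.5447,.163),("stout",.5453,.2206)):
            res=[]
            for dx in np.arange(-.004,.125,.004):
              for dy in(-.008,-.004,0,.004,.008):
                for t in range(-16,17,4):
                    s=sil(r,kind,np.array([x+dx,y-.075*dx+dy,.004]),axis(np.radians(t),0),f)
                    k=cv2.dilate(s,np.ones((5,5)))-s
                    res.append((float(g[s>0].mean()-g[k>0].mean()),round(dx,3),dy,t))
            print(n,"sc sd wr".split()[vi],kind,y,[(round(q[0],2),)+q[1:] for q in sorted(res,reverse=True)[:3]])
if __name__=="__main__": [scan(n) for n in sys.argv[1:]]
E
python3 scan.py s19 s20; python3 cc.py .61 .16 -.07 s20;python3 cc.py .59 .16 -.07 s20
```

```text
s19 sc slim 0.1074 [(0.4, np.float64(0.0), 0, 8), (0.4, np.float64(-0.004), 0, 12), (0.38, np.float64(-0.004), -0.004, 8)]
s19 sc stout 0.163 [(0.31, np.float64(0.008), -0.004, -4), (0.3, np.float64(0.008), -0.004, -8), (0.3, np.float64(0.004), -0.004, -4)]
s19 sc stout 0.2206 [(0.45, np.float64(0.0), 0, 8), (0.45, np.float64(0.004), 0, 4), (0.44, np.float64(-0.004), -0.004, 4)]
s19 sd slim 0.1074 [(0.2, np.float64(0.008), 0.008, 4), (0.19, np.float64(0.008), 0.004, 4), (0.19, np.float64(0.016), 0.008, 0)]
s19 sd stout 0.163 [(0.36, np.float64(0.024), 0.004, -16), (0.35, np.float64(0.016), 0.004, -4), (0.35, np.float64(0.024), 0.008, -16)]
s19 sd stout 0.2206 [(0.34, np.float64(0.032), -0.004, -8), (0.32, np.float64(0.036), 0, -16), (0.32, np.float64(0.032), -0.008, -12)]
s20 sc slim 0.1074 [(0.33, np.float64(0.092), -0.004, 16), (0.33, np.float64(0.096), 0, 16), (0.33, np.float64(0.096), 0.004, 16)]
s20 sc stout 0.163 [(0.42, np.float64(0.08), 0.004, 12), (0.42, np.float64(0.076), 0.004, 16), (0.4, np.float64(0.084), 0.004, 4)]
s20 sc stout 0.2206 [(0.48, np.float64(0.076), 0.004, 16), (0.47, np.float64(0.08), 0.004, 12), (0.46, np.float64(0.08), 0.004, 16)]
s20 sd slim 0.1074 [(0.18, np.float64(0.112), -0.004, 12), (0.18, np.float64(0.116), 0, 12), (0.18, np.float64(0.112), 0.004, 16)]
s20 sd stout 0.163 [(0.28, np.float64(0.124), 0.008, -16), (0.27, np.float64(0.124), 0.004, -16), (0.25, np.float64(0.12), 0, -16)]
s20 sd stout 0.2206 [(0.2, np.float64(0.124), 0, 4), (0.19, np.float64(0.124), -0.008, 0), (0.19, np.float64(0.116), 0.008, 16)]
s20 (array([ 0.6003,  0.1543, -0.0328]), np.float64(0.1295602221683899))
s20 (array([ 0.6394,  0.1483, -0.1475]), np.float64(0.11200962875052455))
s20 (array([ 0.5997,  0.1548, -0.055 ]), np.float64(0.12833035759949465))
s20 (array([ 0.6234,  0.1471, -0.0413]), np.float64(0.1235894874614097))
```

My last call wrongly repeated the offsets, and the crate slid forward on its own. I'll look again now that it has settled.

Call:
move_arm --moves '[-0.03,0.002,0.02,0,0,-0.06,0.004,0.06,0,0,-0.06,0.004,0.1,0,0,-0.06,0.004,0.14,0,0,-0.06,0.004,0.18,0,0,-0.06,0.004,0.18,0,0,-0.06,0.004,0.18,0,0]'

```text
clock: 30.65
tcp_pos: [0.4878, 0.1693, 0.2327]
orientation: [0.003, 0.038, 0.999, 0.001]
wrist_force: [-0.0, 0.1, -0.9]
finger_gap: -0.0001
grip_force: 0.0
```

```bash
python3 look.py s21; python3 - <<'E'
from scan import *
scan("s21",(0,2))
w=pickle.load(open("s21.pkl","rb"))[2]
for x in(.60,.62,.635): print(fitcrate(w,[x,.16,-.07],[("stout",(x+.004,.157)),("stout",(x+.004,.215)),("slim",(x-.007,.102))],True,pad=8))
E
python3 cc.py .62 .16 -.07 s21
```

```text
[0.4878 0.1693 0.2327] -0.00011043752370945255 0.0 [-0.   0.1 -0.9]
crop org 316 118 scale 3.571
crop org 175 95 scale 3.571
s21 sc slim 0.1074 [(0.39, np.float64(0.096), 0.004, 16), (0.39, np.float64(0.1), 0.004, 12), (0.38, np.float64(0.104), 0.004, 8)]
s21 sc stout 0.163 [(0.38, np.float64(0.092), 0.008, 16), (0.37, np.float64(0.088), 0.004, 16), (0.36, np.float64(0.096), 0.008, 12)]
s21 sc stout 0.2206 [(0.39, np.float64(0.092), 0.008, 16), (0.38, np.float64(0.096), 0.008, 16), (0.37, np.float64(0.096), 0.008, 12)]
s21 wr slim 0.1074 [(0.0, np.float64(0.124), 0.008, 16), (0.0, np.float64(0.124), 0.008, 12), (0.0, np.float64(0.124), 0.008, 8)]
s21 wr stout 0.163 [(0.08, np.float64(0.124), 0, -8), (0.08, np.float64(0.124), 0.004, -8), (0.07, np.float64(0.124), 0, -4)]
s21 wr stout 0.2206 [(0.0, np.float64(0.124), 0.008, 16), (0.0, np.float64(0.124), 0.008, 12), (0.0, np.float64(0.124), 0.008, 8)]
(array([ 0.6307,  0.1586, -0.0762]), np.float64(0.10183179664887844))
(array([ 0.632 ,  0.1596, -0.0627]), np.float64(0.07716564448606913))
(array([ 0.6334,  0.1591, -0.0587]), np.float64(0.11188568738232567))
s21 (array([ 0.6114,  0.1548, -0.0108]), np.float64(0.1639470759461939))
s21 (array([ 0.6308,  0.1494, -0.0077]), np.float64(0.0926085205078125))
```

Call:
move_arm --moves '[0.03,-0.002,0,0,0,0.06,-0.004,0,0,0,0.07,-0.005,0,0,0,0.07,-0.005,0,0,0,0.07,-0.005,0,0,0]'

```text
clock: 31.22
tcp_pos: [0.5553, 0.1636, 0.2272]
orientation: [-0.002, 0.039, 0.999, -0.0]
wrist_force: [-0.4, 0.8, 0.2]
finger_gap: -0.0001
grip_force: 0.0
```

```bash
python3 look.py s22; cat > wr.py <<'E'
import sys
from crate import *
from scipy.optimize import minimize
np.set_printoptions(precision=4,suppress=True)
def wr(n,cr):
    w=pickle.load(open(n+".pkl","rb"))[2];g=gold(w)
    cf=None
    C,S=np.cos(cr[2]),np.sin(cr[2]);F=[]
    for kind,ly in(("slim",-.060),("stout",-.006),("stout",.056)):
        res=[]
        for dx in np.arange(-.014,.015,.002):
            for dy in np.arange(-.008,.009,.002):
                for tx in range(-12,13,4):
                    for ty in(-8,-4,0,4,8):
                        s=sil(w,kind,np.array([cr[0]-S*ly+dx,cr[1]+C*ly+dy,.004]),axis(np.radians(tx),np.radians(ty)),True)
                        k=cv2.dilate(s,np.ones((5,5)))-s;res.append((float(g[s>0].mean()-g[k>0].mean()),round(dx,3),round(dy,3),tx,ty))
        res.sort(reverse=True);F.append((kind,(cr[0]-S*ly+res[0][1],cr[1]+C*ly+res[0][2])))
        print(kind,[(round(q[0],2),float(q[1]),float(q[2]))+q[3:] for q in res[:4]])
    print(fitcrate(w,cr,F,True,pad=8))
wr(sys.argv[1],[float(v) for v in sys.argv[2:5]])
E
python3 wr.py s15 .5415 .166 -.07; python3 wr.py s22 .632 .159 -.07
```

```text
[0.5553 0.1636 0.2272] -5.5028662296157325e-05 0.0 [-0.4  0.8  0.2]
crop org 295 137 scale 3.571
crop org 198 94 scale 3.571
slim [(0.56, 0.01, -0.004, -12, 4), (0.53, 0.006, 0.004, -12, 0), (0.53, 0.008, -0.006, -12, 8), (0.52, 0.01, -0.006, -12, 8)]
stout [(0.51, 0.006, 0.002, 0, 0), (0.5, 0.004, 0.002, 0, 0), (0.48, 0.004, 0.002, 4, 0), (0.48, 0.008, 0.002, 0, 0)]
stout [(0.49, 0.01, 0.006, -12, -8), (0.47, 0.012, 0.002, -12, -4), (0.47, 0.008, 0.006, -12, -8), (0.47, 0.004, -0.004, -4, 4)]
(array([ 0.5431,  0.1657, -0.066 ]), np.float64(0.23592399988081103))
slim [(0.41, 0.014, -0.006, 4, 8), (0.41, 0.014, -0.008, 4, 8), (0.41, 0.012, -0.008, 4, 8), (0.4, 0.012, -0.006, 4, 8)]
stout [(0.0, -0.014, 0.006, -12, 0), (0.0, -0.014, 0.004, -12, 0), (0.0, -0.014, 0.008, -12, 0), (0.0, -0.012, 0.008, -12, 0)]
stout [(0.34, 0.014, 0.006, 4, -8), (0.34, 0.014, 0.008, 4, -8), (0.34, 0.012, 0.0, 4, -4), (0.34, 0.014, 0.0, 4, -4)]
(array([ 0.6333,  0.1552, -0.0554]), np.float64(0.2349115594555379))
```

Call:
move_arm --moves '[0.02,-0.02,0.01,-0.12,0.05,0.04,-0.04,0.01,-0.24,0.085,0.06,-0.06,0.01,-0.36,0.085,0.07,-0.064,0.01,-0.48,0.085,0.07,-0.064,0.01,-0.6,0.085,0.07,-0.064,0.01,-0.72,0.085,0.07,-0.064,0.01,-0.84,0.085,0.07,-0.064,0.01,-0.96,0.085,0.07,-0.064,0.01,-1.08,0.085,0.07,-0.064,0.01,-1.2,0.085,0.07,-0.064,0.01,-1.32,0.085,0.07,-0.064,0.01,-1.44,0.085]'

```text
clock: 32.37
tcp_pos: [0.6254, 0.1002, 0.24]
orientation: [-0.0, 0.69, 0.724, -0.0]
wrist_force: [1.0, 1.0, 0.5]
finger_gap: 0.085
grip_force: 0.0
```

Call:
move_arm --moves '[0,0,0,-0.126,0.085,0,0,0,-0.126,0.085,0,0,0,-0.126,0.085]'

```text
clock: 32.62
tcp_pos: [0.6257, 0.1002, 0.24]
orientation: [0.0, 0.731, 0.683, 0.0]
wrist_force: [0.1, -0.3, 0.4]
finger_gap: 0.0853
grip_force: 0.0
```

```bash
python3 look.py s23; python3 chk.py s23 .633 .158 -.07; python3 wr.py s23 .633 .158 -.07
```

```text
[0.6257 0.1002 0.24  ] 0.08525957216477727 0.0 [ 0.1 -0.3  0.4]
crop org 247 136 scale 3.571
crop org 229 95 scale 3.571
slim none
stout none
stout none
crate (array([ 0.625 ,  0.1596, -0.0654]), np.float64(0.1291159554535244))
slim [(0.64, 0.014, -0.008, 12, 8), (0.62, 0.014, -0.006, 12, 8), (0.61, 0.01, -0.008, 12, 8), (0.6, 0.01, -0.006, 12, 8)]
stout [(0.56, 0.014, 0.002, 8, 4), (0.56, 0.014, -0.002, 8, 8), (0.55, 0.012, 0.006, 8, 0), (0.55, 0.014, 0.008, 8, -4)]
stout [(0.56, 0.012, 0.004, 8, -4), (0.56, 0.012, 0.0, 8, 0), (0.55, 0.012, 0.002, 4, -4), (0.55, 0.012, 0.008, 8, -8)]
(array([0.6143, 0.1614, 0.0285]), np.float64(0.08095694160649979))
```

```bash
python3 - <<'E'
from crate import *
np.set_printoptions(precision=4,suppress=True)
w=pickle.load(open("s23.pkl","rb"))[2];w2=pickle.load(open("s22.pkl","rb"))[2];print(cam(w)[2])
h=cv2.cvtColor(w["pixels"],cv2.COLOR_RGB2HSV)
m=((h[...,1]<70)&(h[...,2]>60)&(h[...,2]<190)).astype(np.uint8)
n,l,st,c=cv2.connectedComponentsWithStats(cv2.morphologyEx(m,cv2.MORPH_OPEN,np.ones((5,5))))
print("discs")
for i in range(1,n):
    p=atz(w,*c[i],True,.104)
    if st[i,4]>100 and .55<p[0]<.75 and .03<p[1]<.28: print(st[i],c[i].round(1),p[:2],atz(w,*c[i],True,.116)[:2])
g=cv2.morphologyEx(gold(w),cv2.MORPH_OPEN,np.ones((3,3)));n,l,st,c=cv2.connectedComponentsWithStats(g)
print("gold")
for i in range(1,n):
    p=atz(w,*c[i],True,.08)
    if st[i,4]>80 and .5<p[0]<.8 and .0<p[1]<.3: print(st[i],c[i].round(1),p[:2])
d=cv2.morphologyEx((w["pixels"].max(2)<60).astype(np.uint8),cv2.MORPH_OPEN,np.ones((3,3)))
n,l,st,c=cv2.connectedComponentsWithStats(d);print("dark")
for i in range(1,n):
    p=atz(w,*c[i],True,.05)
    if st[i,4]>60 and .5<p[0]<.8 and .0<p[1]<.3: print(st[i],c[i].round(1),p[:2])
E
python3 chk.py s23 .645 .158 -.07
```

```text
[0.6299 0.1709 0.4044]
discs
[ 250   31   47  155 3367] [282.7 102.8] [0.6265 0.1846] [0.6267 0.184 ]
[ 297   42  102  175 4894] [368.  131.6] [0.7042 0.154 ] [0.7012 0.1547]
[ 333   71   26  102 1615] [348.  125.8] [0.6852 0.1601] [0.683  0.1605]
[251 211  39  15 369] [266.6 216.7] [0.6031 0.0778] [0.6042 0.0815]
gold
[ 296   54   37   45 1325] [312.3  76.2] [0.6571 0.2106]
[342  61   8  30 160] [344.8  75. ] [0.6894 0.2107]
[ 297  106   35   46 1311] [312.3 129.2] [0.6536 0.1575]
[341 116   9  30 166] [344.2 130.4] [0.6856 0.1547]
[ 297  165   45   35 1226] [316.7 182.9] [0.655  0.1028]
[350 175   8  22 111] [352.9 185.1] [0.6926 0.0981]
dark
slim none
stout none
stout none
crate (array([ 0.636 ,  0.1594, -0.0721]), np.float64(0.12491313798604275))
```

The gold regions stretch towards +x, so I'll fit a whole-crate pose that includes pitch.

```bash
cat > pose.py <<'E'
import sys
from crate import *
from scipy.spatial.transform import Rotation as Ro
from scipy.optimize import differential_evolution
np.set_printoptions(precision=4,suppress=True)
a_=np.linspace(0,2*np.pi,20,endpoint=False)
FT=[("slim",-.004,-.060),("stout",.003,-.004),("stout",.002,.054)]
def masks(r,f,T,R):
    """gold (visible above-rim) mask of the 3 fittings given crate pose"""
    m=np.zeros(r["pixels"].shape[:2],np.uint8);tops=[]
    for k,x,y in FT:
        R1,H1,R2,H2=DIM[k]
        for rr,lo,hi in((R1,.050,.004+H1),(R2,.004+H1,.004+H2)):
            p=np.array([[x+rr*np.cos(t),y+rr*np.sin(t),z] for z in(lo,hi) for t in a_])@R.T+T
            hull(r,p,f,m)
        tops.append(np.array([[x+.8*R2*np.cos(t),y+.8*R2*np.sin(t),.004+H2] for t in a_])@R.T+T)
    for t in tops: cv2.fillConvexPoly(m,cv2.convexHull(proj(r,t,f).round().astype(np.int32)),0)
    return m
def run(n,views,bounds,seed=0):
    V=pickle.load(open(n+".pkl","rb"));D=[]
    for vi in views:
        r=V[vi];f=vi==2;g=gold(r)
        roi=cv2.dilate(hull(r,np.array([(x,y,z) for x in(bounds[0][0]-.05,bounds[0][1]+.09) for y in(.05,.27) for z in(.0,.14)]),f),np.ones((3,3)))
        D.append((r,f,(g*roi).astype(np.float32),roi))
    def cost(p):
        R=Ro.from_euler("ZYX",[p[3],p[4],0]).as_matrix();T=np.array([p[0],p[1],p[2]]);J=0
        for r,f,g,roi in D:
            m=masks(r,f,T,R)*roi;J+=1-2*float((m*g).sum())/(m.sum()+g.sum()+1)
        return J/len(D)
    b=differential_evolution(cost,bounds,popsize=12,maxiter=45,tol=1e-5,seed=seed)
    return b.x,b.fun
if __name__=="__main__":
    print(run("s14",(0,2),[(.52,.56),(.15,.18),(-.005,.02),(-.15,.05),(-.5,.5)]))
    for v in((0,1,2),(2,),(0,2)): print("s23",v,run("s23",v,[(.58,.70),(.13,.19),(-.01,.06),(-.25,.15),(-.7,.7)]))
E
python3 pose.py
```

```text
(array([ 0.5427,  0.1672,  0.0014, -0.0401, -0.0215]), np.float64(0.16542533543287863))
s23 (0, 1, 2) (array([ 0.6146,  0.161 ,  0.0121, -0.0327,  0.6987]), np.float64(0.3332904239918975))
s23 (2,) (array([ 0.6196,  0.1609, -0.0081, -0.0476,  0.6713]), np.float64(0.21691512017036807))
s23 (0, 2) (array([ 0.6123,  0.1632,  0.0115, -0.0471,  0.6984]), np.float64(0.24519662659541946))
```

The fit reproduces the earlier pose well. It now says the crate is pitched about 40° forward, with its front rim leaning on the stop and the fittings still inside. I'll refine that, then tip it back under control.

```bash
python3 - <<'E'
from pose import *
for FTx in(0.0,.004):
    FT[:]=[("slim",-.004+FTx*3,-.060),("stout",.001+FTx,-.004),("stout",.001+FTx,.054)]
    for v in((2,),(0,2),(0,1,2)):
        x,c=run("s23",v,[(.58,.66),(.13,.18),(-.01,.06),(-.2,.05),(.3,1.2)])
        R=Ro.from_euler("ZYX",[x[3],x[4],0]).as_matrix();E=x[:3]+R@[.034,0,0];rim=x[:3]+R@[.034,0,.055];st=x[:3]+R@[.004,-.006,.104]
        print(v,x,round(c,3),"E",E,"frontrim",rim,"stout top",st)
E
```

```text
(2,) [ 0.5975  0.1625  0.0259 -0.0534  1.1986] 0.146 E [ 0.6099  0.1619 -0.0058] frontrim [0.661  0.1592 0.0142] stout top [0.6954 0.1513 0.06  ]
(0, 2) [ 0.5959  0.1656  0.0331 -0.0701  1.1973] 0.179 E [0.6083 0.1647 0.0014] frontrim [0.6594 0.1612 0.0215] stout top [0.6935 0.1527 0.0673]
(0, 1, 2) [ 0.5979  0.1634  0.0336 -0.0499  1.1962] 0.276 E [0.6103 0.1628 0.002 ] frontrim [0.6614 0.1602 0.0221] stout top [0.6957 0.1525 0.068 ]
(2,) [ 0.5954  0.1636  0.0329 -0.0787  1.1987] 0.153 E [0.6078 0.1627 0.0012] frontrim [0.6588 0.1586 0.0212] stout top [0.693  0.1499 0.067 ]
(0, 2) [ 0.5942  0.1667  0.0387 -0.0997  1.1961] 0.178 E [0.6066 0.1655 0.0071] frontrim [0.6575 0.1604 0.0272] stout top [0.6913 0.1509 0.0731]
(0, 1, 2) [ 0.5959  0.1652  0.0372 -0.0937  1.1878] 0.269 E [0.6086 0.164  0.0057] frontrim [0.6594 0.1592 0.0262] stout top [0.6929 0.1501 0.0723]
```

```bash
python3 - <<'E'
from pose import *
for FTx,lift in((0.0,0),(.004,0),(.004,.01)):
    FT[:]=[("slim",-.004+FTx*3,-.060),("stout",.001+FTx,-.006),("stout",.001+FTx,.054)]
    for v in((2,),(0,2)):
        x,c=run("s23",v,[(.57,.65),(.13,.18),(-.01,.08),(-.2,.05),(.9,1.75)])
        R=Ro.from_euler("ZYX",[x[3],x[4],0]).as_matrix();L=lambda *p:x[:3]+R@p
        print(v,x,round(c,3),"E",L(.034,0,0),"rim f",L(.034,0,.055),"rear bottom",L(-.034,0,0),"stout neck lo/top",L(FT[1][1],-.006,.066),L(FT[1][1],-.006,.104))
E
```

```text
(2,) [ 0.5908  0.1645  0.0467 -0.0664  1.4873] 0.128 E [0.5936 0.1643 0.0128] rim f [0.6483 0.1607 0.0174] rear bottom [0.5879 0.1647 0.0805] stout neck lo/top [0.6561 0.1541 0.0512] [0.6939 0.1516 0.0543]
(0, 2) [ 0.5925  0.1656  0.0382 -0.0758  1.3007] 0.174 E [0.6015 0.1649 0.0054] rim f [0.6544 0.1609 0.0201] rear bottom [0.5834 0.1663 0.071 ] stout neck lo/top [0.6557 0.1548 0.0548] [0.6922 0.152  0.065 ]
(2,) [ 0.5898  0.1638  0.0575 -0.0617  1.5118] 0.134 E [0.5918 0.1637 0.0236] rim f [0.6466 0.1603 0.0268] rear bottom [0.5878 0.164  0.0915] stout neck lo/top [0.6555 0.1538 0.0564] [0.6934 0.1514 0.0587]
(0, 2) [ 0.5922  0.1666  0.0417 -0.0818  1.2569] 0.175 E [0.6026 0.1657 0.0093] rim f [0.6548 0.1614 0.0263] rear bottom [0.5817 0.1674 0.074 ] stout neck lo/top [0.6558 0.1553 0.0573] [0.6918 0.1524 0.069 ]
(2,) [ 0.5898  0.1638  0.0575 -0.0617  1.5118] 0.134 E [0.5918 0.1637 0.0236] rim f [0.6466 0.1603 0.0268] rear bottom [0.5878 0.164  0.0915] stout neck lo/top [0.6555 0.1538 0.0564] [0.6934 0.1514 0.0587]
(0, 2) [ 0.5922  0.1666  0.0417 -0.0818  1.2569] 0.175 E [0.6026 0.1657 0.0093] rim f [0.6548 0.1614 0.0263] rear bottom [0.5817 0.1674 0.074 ] stout neck lo/top [0.6558 0.1553 0.0573] [0.6918 0.1524 0.069 ]
```

The crate has tipped onto its front (75–85° pitch), with its necks resting on the stop block and the fittings still in their cells. Earlier grips showed that a held neck pivots easily. I'll grip the middle stout's neck across y and lift it along an arc about the crate's front edge, which should set the crate back upright.

Call:
move_arm --moves '[0.01,0.01,0,0.12,0.043,0.02,0.02,0,0.24,0.043,0.03,0.03,0,0.36,0.043,0.04,0.04,0,0.48,0.043,0.049,0.053,0,0.6,0.043,0.049,0.053,0,0.72,0.043,0.049,0.053,0,0.84,0.043,0.049,0.053,0,0.96,0.043,0.049,0.053,0,1.08,0.043,0.049,0.053,0,1.2,0.043,0.049,0.053,0,1.32,0.043,0.049,0.053,0,1.44,0.043]'

```text
clock: 33.77
tcp_pos: [0.6753, 0.1529, 0.2396]
orientation: [-0.0, 0.097, 0.995, 0.0]
wrist_force: [-0.5, 0.1, -0.3]
finger_gap: 0.043
grip_force: 0.0
```

Call:
move_arm --moves '[0,0,-0.03,0.126,0.043,0,0,-0.07,0.126,0.043,0,0,-0.11,0.126,0.043,0,0,-0.13,0.126,0.043,0,0,-0.13,0.126,0.043]'

```text
clock: 34.18
tcp_pos: [0.6711, 0.1524, 0.1031]
orientation: [-0.005, 0.038, 0.999, -0.001]
wrist_force: [-0.7, -0.5, 0.4]
finger_gap: 0.0431
grip_force: 0.0
```

```bash
python3 look.py s24; python3 - <<'E'
from pose import *
FT[:]=[("slim",-.0,-.060),("stout",.003,-.006),("stout",.003,.054)]
x,c=run("s24",(0,1),[(.57,.65),(.13,.18),(-.01,.08),(-.2,.05),(.9,1.75)])
R=Ro.from_euler("ZYX",[x[3],x[4],0]).as_matrix();L=lambda *p:x[:3]+R@p
print(x,c,L(.003,-.006,.066),L(.003,-.006,.104))
E
```

```text
[0.6711 0.1524 0.1031] 0.04314896127196042 0.0 [-0.7 -0.5  0.4]
crop org 251 212 scale 3.571
crop org 234 127 scale 3.571
[ 0.5903  0.1649  0.0363 -0.0644  1.2846] 0.33199542195870224 [0.6539 0.1548 0.052 ] [0.6903 0.1525 0.0628]
```

Call:
move_arm --moves '[0.002,0,-0.03,0,0.043,0.002,0,-0.05,0,0.043,0.002,0,-0.06,0,0.043,0.002,0,-0.066,0,0.043,0.002,0,-0.071,0,0.043,0.002,0,-0.071,0,0.043]'

```text
clock: 34.83
tcp_pos: [0.678, 0.1529, 0.0394]
orientation: [0.001, 0.038, 0.999, 0.0]
wrist_force: [-1.3, -1.0, 0.3]
finger_gap: 0.0433
grip_force: 0.0
```

Call:
move_arm --moves '[0,0,0,0,0,0,0,0,0,0,0,0,0,0,0,0,0,0,0,0]' --newtons 20

```text
clock: 35.17
tcp_pos: [0.6784, 0.153, 0.04]
orientation: [0.001, 0.038, 0.999, 0.0]
wrist_force: [0.1, -0.4, 2.7]
finger_gap: 0.0326
grip_force: 21.2
```

Call:
move_arm --moves '[-0.003,0.0002,0.004,0,0,-0.006,0.0005,0.007,0,0,-0.009,0.0007,0.01,0,0,-0.013,0.001,0.013,0,0,-0.019,0.0014,0.018,0,0,-0.027,0.002,0.023,0,0,-0.034,0.0026,0.027,0,0,-0.042,0.003,0.03,0,0,-0.042,0.003,0.03,0,0]'

```text
clock: 35.92
tcp_pos: [0.6333, 0.1562, 0.0696]
orientation: [-0.001, 0.038, 0.999, 0.0]
wrist_force: [0.2, 0.2, -0.1]
finger_gap: 0.033
grip_force: 20.2
```

```bash
python3 look.py s25; python3 - <<'E'
from pose import *
FT[:]=[("slim",-.0,-.060),("stout",.003,-.006),("stout",.003,.054)]
for v in((0,),(1,),(0,1),(2,)):
    x,c=run("s25",v,[(.55,.65),(.13,.18),(-.01,.08),(-.2,.05),(-.2,1.75)])
    print(v,x,c)
E
```

```text
[0.6333 0.1562 0.0696] 0.03295049525835559 20.18718346953392 [ 0.2  0.2 -0.1]
crop org 263 213 scale 3.571
crop org 223 138 scale 3.571
(0,) [ 0.571   0.1658  0.0196 -0.0018  0.7594] 0.35652173913043483
(1,) [0.5604 0.156  0.026  0.0407 0.8819] 0.4769230769230769
(0, 1) [ 0.5716  0.1654  0.0186 -0.0093  0.7576] 0.41419270045787654
(2,) [ 0.5618  0.1656  0.0285 -0.0446  0.7654] 0.13272478491499695
```

The pitch is now about 44°, going as planned. I'll carry on along the arc to upright.

Call:
move_arm --moves '[-0.008,0.0006,0.003,0,0,-0.016,0.0012,0.006,0,0,-0.024,0.0018,0.0075,0,0,-0.032,0.0024,0.0085,0,0,-0.041,0.003,0.009,0,0,-0.049,0.0037,0.0085,0,0,-0.055,0.004,0.008,0,0,-0.061,0.0046,0.007,0,0,-0.066,0.005,0.0055,0,0,-0.07,0.0053,0.0045,0,0,-0.072,0.0054,0.004,0,0,-0.072,0.0054,0.004,0,0]'

```text
clock: 37.07
tcp_pos: [0.5629, 0.1614, 0.0722]
orientation: [-0.0, 0.038, 0.999, 0.0]
wrist_force: [0.8, 0.2, -1.1]
finger_gap: 0.0328
grip_force: 20.3
```

```bash
python3 look.py s26; python3 - <<'E'
from pose import *
FT[:]=[("slim",-.0,-.060),("stout",.003,-.006),("stout",.003,.054)]
for v in((0,),(0,1),(2,)):
    x,c=run("s26",v,[(.5,.62),(.13,.19),(-.01,.06),(-.2,.05),(-.4,1.2)])
    print(v,x,c)
E
```

```text
[0.5629 0.1614 0.0722] 0.03275324526071847 20.262224483303726 [ 0.8  0.2 -1.1]
crop org 283 194 scale 3.571
crop org 201 140 scale 3.571
(0,) [ 0.5846  0.1733  0.0193  0.0293 -0.0511] 0.20252720252720258
(0, 1) [ 0.5723  0.1654 -0.001   0.0208 -0.1003] 0.3030599144079886
(2,) [ 0.5489  0.1674  0.004  -0.0365  0.2136] 0.22100935228884966
```

Call:
move_arm --moves '[0,0,0,0,0.034,0,0,0,0,0.036,0,0,0,0,0.038,0,0,0,0,0.042,0,0,0,0,0.044,0,0,0.02,0,0.044,0,0,0.05,0,0.044,0,0,0.09,0,0.044,0,0,0.13,0,0.044,0,0,0.17,0,0.044]'

```text
clock: 38.05
tcp_pos: [0.5629, 0.1612, 0.2444]
orientation: [-0.0, 0.038, 0.999, 0.0]
wrist_force: [1.3, -0.3, 0.3]
finger_gap: 0.0441
grip_force: 0.0
```

Call:
move_arm --moves '[-0.008,-0.03,0,-0.12,0.06,-0.016,-0.055,0,-0.24,0.085,-0.016,-0.055,0,-0.36,0.085,-0.016,-0.055,0,-0.48,0.085,-0.016,-0.055,0,-0.6,0.085,-0.016,-0.055,0,-0.72,0.085,-0.016,-0.055,0,-0.84,0.085,-0.016,-0.055,0,-0.96,0.085,-0.016,-0.055,0,-1.08,0.085,-0.016,-0.055,0,-1.2,0.085,-0.016,-0.055,0,-1.32,0.085,-0.016,-0.055,0,-1.44,0.085]'

```text
clock: 39.05
tcp_pos: [0.5474, 0.1063, 0.2428]
orientation: [0.0, 0.69, 0.724, 0.0]
wrist_force: [-0.3, -0.2, -0.3]
finger_gap: 0.0853
grip_force: 0.0
```

Call:
move_arm --moves '[0,0,0,-0.126,0.085,0,0,0,-0.126,0.085,0,0,0,-0.126,0.085]'

```text
clock: 39.3
tcp_pos: [0.5474, 0.1063, 0.2428]
orientation: [0.0, 0.731, 0.682, 0.0]
wrist_force: [0.2, 0.1, -0.6]
finger_gap: 0.0852
grip_force: 0.0
```

```bash
python3 look.py s27; python3 - <<'E'
from pose import *
FT[:]=[("slim",-.0,-.060),("stout",.003,-.006),("stout",.003,.054)]
for v in((0,),(2,),(0,2)):
    x,c=run("s27",v,[(.5,.62),(.13,.19),(-.01,.06),(-.2,.05),(-.6,1.2)])
    print(v,x,c)
w=pickle.load(open("s27.pkl","rb"))[2]
from chk import chk
y=fitcrate(w,[x[0],x[1],-.06],[("stout",(x[0]+.004,x[1]-.006)),("stout",(x[0]+.004,x[1]+.055)),("slim",(x[0]-.004,x[1]-.06))]);print(y)
chk(w,list(y[0]))
E
```

```text
[0.5474 0.1063 0.2428] 0.08522387392316384 0.0 [ 0.2  0.1 -0.6]
crop org 273 116 scale 3.571
crop org 202 97 scale 3.571
(0,) [0.5664 0.1737 0.0205 0.0254 0.248 ] 0.224706328154604
(2,) [ 0.5183  0.1741  0.0218 -0.1454  0.7822] 0.3637419491078028
(0, 2) [ 0.5511  0.1671 -0.0002 -0.0078  0.1855] 0.30975005395315963
(array([ 0.5643,  0.1629, -0.069 ]), np.float64(0.215903999030027))
slim top [0.5699 0.1009] off ctr [ 0.0099 -0.0001] [(0.63, [0.0, 2.0]), (0.62, [0.0, 4.0]), (0.62, [-2.0, 4.0])]
stout top [0.5591 0.1615] off ctr [-0.0048  0.0047] [(0.85, [0.0, 0.0]), (0.71, [2.0, 0.0]), (0.69, [0.0, 2.0])]
stout top [0.5718 0.2215] off ctr [0.0036 0.0028] [(0.78, [0.0, -2.0]), (0.78, [0.0, 0.0]), (0.72, [-2.0, -2.0])]
crate (array([ 0.5637,  0.1632, -0.0558]), np.float64(0.23113478352433414))
```

All three fittings are upright in their cells again, and the crate is flat at (0.564, 0.163), y-centred in the bay. Table friction is high, so I must push low. I'll use the outer back of the +x finger with the fingers open, which keeps the gripper body clear of the necks. First I'll go behind the crate and touch the table to find the tip height.

Call:
move_arm --moves '[-0.03,0.02,0,0,0.07,-0.06,0.04,0,0,0.07,-0.087,0.064,0,0,0.07,-0.087,0.064,0,0,0.07,-0.087,0.064,-0.04,0,0.07,-0.087,0.064,-0.08,0,0.07,-0.087,0.064,-0.12,0,0.07,-0.087,0.064,-0.16,0,0.07,-0.087,0.064,-0.2,0,0.07,-0.087,0.064,-0.23,0,0.07,-0.087,0.064,-0.243,0,0.07,-0.087,0.064,-0.243,0,0.07]' --newtons 60

```text
clock: 40.45
tcp_pos: [0.4574, 0.1694, -0.0038]
orientation: [-0.002, 0.732, 0.682, -0.003]
wrist_force: [-0.6, -0.3, 0.6]
finger_gap: 0.0701
grip_force: 0.0
```

Call:
move_arm --moves '[0,0,-0.002,0,0.07,0,0,-0.004,0,0.07,0,0,-0.006,0,0.07,0,0,-0.008,0,0.07,0,0,-0.01,0,0.07]'

```text
clock: 40.87
tcp_pos: [0.4615, 0.1705, -0.0094]
orientation: [0.001, 0.732, 0.681, 0.001]
wrist_force: [-0.6, -1.0, -0.2]
finger_gap: 0.0698
grip_force: 0.0
```

Call:
move_arm --moves '[0,0,-0.002,0,0.07,0,0,-0.004,0,0.07,0,0,-0.006,0,0.07]'

```text
clock: 41.12
tcp_pos: [0.4605, 0.1703, -0.0163]
orientation: [0.0, 0.732, 0.681, 0.0]
wrist_force: [-0.2, 0.2, -0.5]
finger_gap: 0.0702
grip_force: 0.0
```

Call:
move_arm --moves '[0.006,-0.0005,0.002,0,0.07,0.011,-0.0008,0.002,0,0.07,0.015,-0.0011,0.002,0,0.07,0.018,-0.0013,0.002,0,0.07,0.021,-0.0016,0.002,0,0.07,0.024,-0.0018,0.002,0,0.07,0.027,-0.002,0.002,0,0.07,0.03,-0.0022,0.002,0,0.07,0.033,-0.0025,0.002,0,0.07,0.036,-0.0027,0.002,0,0.07,0.036,-0.0027,0.002,0,0.07]'

```text
clock: 42.03
tcp_pos: [0.4937, 0.1677, -0.0141]
orientation: [-0.002, 0.732, 0.681, -0.002]
wrist_force: [-10.3, -0.0, 10.1]
finger_gap: 0.0699
grip_force: 7.4
```

```bash
python3 look.py s28; python3 cc.py .58 .162 -.07 s27 s28; python3 - <<'E'
from pose import *
FT[:]=[("slim",.006,-.062),("stout",-.005,-.002),("stout",.002,.057)]
for n in("s27","s28"): print(n,run(n,(0,),[(.53,.62),(.15,.18),(-.005,.02),(-.1,-.03),(-.3,.5)]))
E
```

```text
[ 0.4937  0.1677 -0.0141] 0.06993771869066184 7.357834528957028 [-10.3  -0.   10.1]
crop org 298 203 scale 3.571
crop org 180 167 scale 3.571
s27 (array([ 0.5608,  0.164 , -0.0639]), np.float64(0.05795668950476765))
s27 (array([ 0.5634,  0.1667, -0.0747]), np.float64(0.1046955110230051))
s28 (array([ 0.5776,  0.1605, -0.051 ]), np.float64(0.07170680311859631))
s28 (array([ 0.576 ,  0.1632, -0.0037]), np.float64(0.09555834112592007))
s27 (array([ 0.5533,  0.1683,  0.0066, -0.0462,  0.2603]), np.float64(0.16937354988399067))
s28 (array([ 0.5748,  0.1655,  0.0079, -0.0432,  0.217 ]), np.float64(0.21291776192264367))
```

The crate moves one-to-one with the tool, flat and pressed down a little. I'll keep pushing at the same pace.

Call:
move_arm --moves '[0.004,-0.0003,0,0,0.07,0.008,-0.0006,0,0,0.07,0.012,-0.0009,0,0,0.07,0.016,-0.0012,0,0,0.07,0.02,-0.0015,0,0,0.07,0.024,-0.0018,0,0,0.07,0.028,-0.0021,0,0,0.07,0.032,-0.0024,0,0,0.07,0.036,-0.0027,0,0,0.07,0.04,-0.003,0,0,0.07,0.044,-0.0033,0,0,0.07,0.046,-0.0035,0,0,0.07]'

```text
clock: 43.18
tcp_pos: [0.5398, 0.1643, -0.014]
orientation: [-0.002, 0.732, 0.681, -0.002]
wrist_force: [-11.3, 1.5, 11.4]
finger_gap: 0.0698
grip_force: 7.5
```

```bash
python3 look.py s29; python3 cc.py .622 .158 -.07 s29; python3 - <<'E'
from pose import *
FT[:]=[("slim",.006,-.062),("stout",-.005,-.002),("stout",.002,.057)]
for n in("s29",): print(n,run(n,(0,),[(.59,.66),(.14,.18),(-.005,.02),(-.15,.03),(-.3,.8)]))
E
```

```text
[ 0.5398  0.1643 -0.014 ] 0.06979952849856967 7.533008131140377 [-11.3   1.5  11.4]
crop org 286 214 scale 3.571
crop org 194 165 scale 3.571
s29 (array([0.6421, 0.1636, 0.1825]), np.float64(0.131160538053252))
s29 (array([0.6256, 0.1507, 0.0585]), np.float64(0.1067097151099737))
s29 (array([ 0.6194,  0.1621,  0.004 , -0.0307,  0.2369]), np.float64(0.21634439985406784))
```

Call:
move_arm --moves '[0.002,-0.0001,0,0,0.07,0.004,-0.0003,0,0,0.07,0.006,-0.0005,0,0,0.07,0.008,-0.0006,0,0,0.07,0.01,-0.0007,0,0,0.07,0.012,-0.0009,0,0,0.07,0.013,-0.001,0,0,0.07,0.014,-0.001,0,0,0.07]'

```text
clock: 44.0
tcp_pos: [0.5532, 0.1633, -0.0141]
orientation: [-0.002, 0.732, 0.681, -0.002]
wrist_force: [-12.1, 0.8, 12.2]
finger_gap: 0.0695
grip_force: 8.4
```

Call:
move_arm --moves '[0.001,-0.0001,0,0,0.07,0.002,-0.0002,0,0,0.07,0.003,-0.0002,0,0,0.07]'

```text
clock: 44.25
tcp_pos: [0.5549, 0.1632, -0.014]
orientation: [-0.003, 0.732, 0.682, -0.003]
wrist_force: [-16.0, 1.1, 15.0]
finger_gap: 0.0703
grip_force: 10.3
```

Call:
move_arm --moves '[0.001,-0.0001,0,0,0.07,0.002,-0.0002,0,0,0.07,0.003,-0.0002,0,0,0.07]'

```text
clock: 44.5
tcp_pos: [0.5575, 0.1631, -0.014]
orientation: [-0.003, 0.732, 0.682, -0.003]
wrist_force: [-16.1, 0.5, 15.8]
finger_gap: 0.0702
grip_force: 11.0
```

Call:
move_arm --moves '[0.001,-0.0001,0,0,0.07,0.002,-0.0002,0,0,0.07,0.002,-0.0002,0,0,0.07]'

```text
clock: 44.75
tcp_pos: [0.5588, 0.163, -0.014]
orientation: [-0.003, 0.732, 0.682, -0.003]
wrist_force: [-18.8, 1.2, 16.5]
finger_gap: 0.0701
grip_force: 11.9
```

Call:
move_arm --moves '[0.001,-0.0001,0,0,0.07,0.002,-0.0002,0,0,0.07,0.002,-0.0002,0,0,0.07]'

```text
clock: 45.0
tcp_pos: [0.5587, 0.163, -0.0139]
orientation: [-0.005, 0.731, 0.682, -0.004]
wrist_force: [-25.2, 2.0, 22.1]
finger_gap: 0.0701
grip_force: 15.6
```

Force rises with no more travel, so the crate is home against the stop. I'll back straight off, then rise and check.

Call:
move_arm --moves '[-0.003,0.0002,0,0,0.07,-0.006,0.0005,0,0,0.07,-0.012,0.001,0,0,0.07,-0.025,0.002,0,0,0.07,-0.05,0.004,0.005,0,0.07,-0.08,0.006,0.02,0,0.07,-0.09,0.007,0.06,0,0.07,-0.09,0.007,0.1,0,0.07,-0.09,0.007,0.14,0,0.07,-0.09,0.007,0.18,0,0.07,-0.09,0.007,0.22,0,0.07,-0.09,0.007,0.255,0,0.07]'

```text
clock: 46.0
tcp_pos: [0.477, 0.1692, 0.2437]
orientation: [0.001, 0.732, 0.681, 0.001]
wrist_force: [0.0, 0.5, -0.6]
finger_gap: 0.0699
grip_force: 0.0
```

Call:
move_arm --moves '[0.035,-0.02,0,0,0.085,0.07,-0.04,0,0,0.085,0.105,-0.055,0,0,0.085,0.14,-0.07,0,0,0.085,0.16,-0.07,0,0,0.085,0.16,-0.07,0,0,0.085]'

```text
clock: 46.5
tcp_pos: [0.6405, 0.0973, 0.2385]
orientation: [0.0, 0.733, 0.68, 0.0]
wrist_force: [-1.3, -0.9, -0.7]
finger_gap: 0.0846
grip_force: 0.0
```

```bash
python3 look.py s30; python3 - <<'E'
from chk import *
w=pickle.load(open("s30.pkl","rb"))[2];print(cam(w)[2])
for x in(.638,.645): 
    y=fitcrate(w,[x,.156,-.07],[("stout",(x-.004,.160)),("stout",(x+.008,.215)),("slim",(x+.006,.096))]);print(y)
chk(w,[.643,.1565,-.07])
E
```

```text
[0.6405 0.0973 0.2385] 0.08464125139765688 0.0 [-1.3 -0.9 -0.7]
crop org 241 140 scale 3.571
crop org 234 95 scale 3.571
[0.6414 0.1696 0.4039]
(array([ 0.6466,  0.1575, -0.056 ]), np.float64(0.2208189214322752))
(array([ 0.6465,  0.1579, -0.0583]), np.float64(0.21686014852569946))
slim top [0.6533 0.0954] off ctr [0.0147 0.0008] [(0.61, [0.0, 2.0]), (0.6, [0.0, 4.0]), (0.59, [0.0, 0.0])]
stout top [0.6419 0.1558] off ctr [-0.0007  0.0053] [(0.89, [0.0, 0.0]), (0.76, [0.0, 2.0]), (0.76, [2.0, 0.0])]
stout top [0.6541 0.2158] off ctr [0.0072 0.0035] [(0.79, [0.0, -2.0]), (0.78, [0.0, 0.0]), (0.69, [-2.0, -2.0])]
crate (array([ 0.6465,  0.1566, -0.0699]), np.float64(0.21790567106289893))
```

```bash
python3 -c "
from workcell import env
print(env.hand_in())"
```

```text
the job is handed in; nothing more can be done
None
```

I handed the job in with both fittings upright in their cells and the crate flat, centred and pushed home against the stop; the result came back without a verdict. On the way, a bad move of mine slid the crate into the bay and tipped it onto its front at the stop. I set it upright and pushed it home slowly, but I couldn't measure how hard that first slide hit the stop or whether it passed the 40 N limit.

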